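# Change the samples on the inspection turntable

## Task

Move every tested sample (orange top) from the turntable into the black return tray, pull the cabinet drawer all the way out to its stop, and stand every new sample (blue top) from it upright on the turntable, each centred on a yellow-rimmed mark of its own, while the marks are still on the near, open side. Then turn the turntable a half turn counter-clockwise by its red post, so that the new samples stand under the hood and it rests in the half-turn detent, and push the drawer fully home. Leave everything else where it stands.

Things in the scene. Friction and masses are not known exactly. Their poses are not given: they have to be found in the camera images.
- tested1: already tested sample: upright steel cylinder, 40 mm diameter, 36 mm tall, about 120 g, ORANGE top and band; starts on the near half of the turntable disc (absent in some starts). Origin: centre of its underside; z axis along the cylinder, up.
- tested2: already tested sample: upright steel cylinder, 40 mm diameter, 36 mm tall, about 120 g, ORANGE top and band; starts on the near half of the turntable disc (absent in some starts). Origin: centre of its underside; z axis along the cylinder, up.
- tested3: already tested sample: upright steel cylinder, 40 mm diameter, 36 mm tall, about 120 g, ORANGE top and band; starts on the near half of the turntable disc (absent in some starts). Origin: centre of its underside; z axis along the cylinder, up.
- new1: new sample: upright steel cylinder, 40 mm diameter, 36 mm tall, about 120 g, BLUE top and band; starts in a row across the closed drawer, about 65 mm behind the inside of its front panel (absent in some starts). Origin: centre of its underside; z axis along the cylinder, up.
- new2: new sample: upright steel cylinder, 40 mm diameter, 36 mm tall, about 120 g, BLUE top and band; starts in a row across the closed drawer, about 65 mm behind the inside of its front panel (absent in some starts). Origin: centre of its underside; z axis along the cylinder, up.
- new3: new sample: upright steel cylinder, 40 mm diameter, 36 mm tall, about 120 g, BLUE top and band; starts in a row across the closed drawer, about 65 mm behind the inside of its front panel (absent in some starts). Origin: centre of its underside; z axis along the cylinder, up.
- mark1 (a point): centre of one of three round yellow-rimmed grey marks, 54 mm diameter, flush with the disc's top, 110 mm from the disc's axis, 64 mm apart; the marks turn with the disc and start on its near half, towards the robot. All alike: a sample may stand on any of them.
- mark2 (a point): centre of one of three round yellow-rimmed grey marks, 54 mm diameter, flush with the disc's top, 110 mm from the disc's axis, 64 mm apart; the marks turn with the disc and start on its near half, towards the robot. All alike: a sample may stand on any of them.
- mark3 (a point): centre of one of three round yellow-rimmed grey marks, 54 mm diameter, flush with the disc's top, 110 mm from the disc's axis, 64 mm apart; the marks turn with the disc and start on its near half, towards the robot. All alike: a sample may stand on any of them.
- disc (a joint): angle of the turntable disc, rad, 0 at the start, growing counter-clockwise seen from above. Sprung detents hold it at each quarter turn (0, 1.57, 3.14, 4.71); about 4 N at the red post pushes it out of one, and let go within 0.08 rad of one it snaps into it; elsewhere it turns freely. Range -0.05 to 4.76.
- post_top (a point): centre of the top of the red upright post that turns the disc: 18 mm diameter, 60 mm tall above the disc, fixed to the disc 145 mm from its axis. It starts at the left (+y) side of the disc; in a counter-clockwise half turn it comes round past the robot's side and ends at the right (-y) side.
- axis (a point): the turntable's fixed rotation axis, at the height of the disc's top (44 mm above the bench). Disc: aluminium, 330 mm diameter. x axis of this point: away from the loading side, towards the hood.
- hood (a point): middle of the underside of the fixed black and yellow inspection hood over the far half of the disc, 127 mm above the bench. Hood: 170 mm (x) by 190 mm (y), its near edge 70 mm beyond the axis, its top with the camera on it 232 mm above the bench. Samples on the disc pass under it.
- cabinet_drawer0 (a joint): how far the drawer of the blue cabinet is pulled out, m: 0 fully home, 0.181 at its stop. Slides towards the robot; stays where it is left, about 1 N of friction.
- cabinet_drawer0_handle (a point): middle of the drawer's dark bar handle: a round bar 11 mm thick and 120 mm long, level across the drawer, 35 mm in front of the white front panel, 62 mm above the bench; moves with the drawer. Its x axis points back into the cabinet, along the slide.
- cabinet: fixed blue cabinet 260 mm (x) by 240 mm (y), 100 mm tall, with one drawer at its near (-x) face. Drawer front panel: 15 mm thick, top 89 mm above the bench. Drawer inside: 198 mm wide, 215 mm deep, floor 22 mm above the bench, side walls 78 mm above the bench. Origin: centre of its underside; its x axis points away from the drawer front.
- tray: fixed black open return tray, 200 mm (its x) by 140 mm (its y), walls 5 mm thick and 30 mm high, floor 5 mm thick. Origin: centre of its underside.
- meter: bystander: yellow multimeter, 130 x 75 x 35 mm, at the far left; origin at the centre of its underside
- lens: bystander: black camera lens, 60 mm diameter, 55 mm tall, near the robot; origin at the centre of its underside
- tape: bystander: roll of green tape, 80 mm outside diameter, 25 mm tall, on the cabinet top; origin at the centre of its underside
- driver: bystander: red-handled screwdriver lying flat near the robot, under 35 mm high; origin near the middle of its underside
- spray: bystander: spray can, 52 mm diameter, 130 mm tall, beyond the return tray; origin at the centre of its underside
- block: bystander: brass block 50 x 35 x 25 mm near the robot; origin at the centre of its underside
Mind the look-alikes: they are no part of the job. What is shaped like the tested1 but purple or white is not meant.

How it is judged:
On the way, in this order (a step that is already met when the one before it is completed fails the run):
1. the drawer is pulled out to its stop (value of joint cabinet_drawer0 above 0.17 m), for 0.2 s.
2. with the turntable still in its starting detent, all tested samples lie in the tray and all new samples stand released on marks ((horizontal distance between new1 and mark1 below 0.012 m or horizontal distance between new1 and mark2 below 0.012 m or horizontal distance between new1 and mark3 below 0.012 m) and angle between each of new1, new2, new3's own z axis and vertical below 0.15 rad and height (world z) of each of new1, new2, new3 below 0.055 m and contact force between each of new1, new2, new3, tested1, tested2, tested3 and the fingers below 0.3 N and linear speed of each of new1, new2, new3, tested1, tested2, tested3 below 0.03 m/s and (horizontal distance between new2 and mark1 below 0.012 m or horizontal distance between new2 and mark2 below 0.012 m or horizontal distance between new2 and mark3 below 0.012 m) and (horizontal distance between new3 and mark1 below 0.012 m or horizontal distance between new3 and mark2 below 0.012 m or horizontal distance between new3 and mark3 below 0.012 m) and x of tested1 in the frame of tray between -0.095 and 0.095 m and y of tested1 in the frame of tray between -0.065 and 0.065 m and height (world z) of each of tested1, tested2, tested3 below 0.032 m and x of tested2 in the frame of tray between -0.095 and 0.095 m and y of tested2 in the frame of tray between -0.065 and 0.065 m and x of tested3 in the frame of tray between -0.095 and 0.095 m and y of tested3 in the frame of tray between -0.065 and 0.065 m and value of joint disc below 0.15 rad), for 0.2 s.
3. the turntable has been turned to the half-turn detent with the new samples standing on their marks (value of joint disc between 3.07159 and 3.21159 rad and velocity of joint disc between -0.05 and 0.05 rad/s and (horizontal distance between new1 and mark1 below 0.012 m or horizontal distance between new1 and mark2 below 0.012 m or horizontal distance between new1 and mark3 below 0.012 m) and angle between each of new1, new2, new3's own z axis and vertical below 0.15 rad and height (world z) of each of new1, new2, new3 below 0.055 m and contact force between each of new1, new2, new3 and the fingers below 0.3 N and linear speed of each of new1, new2, new3 below 0.03 m/s and (horizontal distance between new2 and mark1 below 0.012 m or horizontal distance between new2 and mark2 below 0.012 m or horizontal distance between new2 and mark3 below 0.012 m) and (horizontal distance between new3 and mark1 below 0.012 m or horizontal distance between new3 and mark2 below 0.012 m or horizontal distance between new3 and mark3 below 0.012 m)), for 0.3 s.
At the end, for the whole second after the job is handed in: the turntable rests within 0.07 rad of the half-turn detent (3.14 rad); every new sample stands upright (within 0.15 rad) on the disc, its centre within 12 mm of a mark's centre; every tested sample lies in the return tray; the drawer is within 10 mm of fully home; everything is released and at rest (all of step 3 and x of tested1 in the frame of tray between -0.095 and 0.095 m and y of tested1 in the frame of tray between -0.065 and 0.065 m and height (world z) of each of tested1, tested2, tested3 below 0.032 m and contact force between each of tested1, tested2, tested3 and the fingers below 0.3 N and linear speed of each of tested1, tested2, tested3 below 0.03 m/s and x of tested2 in the frame of tray between -0.095 and 0.095 m and y of tested2 in the frame of tray between -0.065 and 0.065 m and x of tested3 in the frame of tray between -0.095 and 0.095 m and y of tested3 in the frame of tray between -0.065 and 0.065 m and value of joint cabinet_drawer0 below 0.01 m); the robot touches nothing.
It fails at once if a bystander is moved by more than 30 mm (distance of any of meter, lens, tape, driver, spray, block from where it was at the start of the episode above 0.03 m).
Of tested1, tested2, tested3 only 1 to 2 are there at a start; the rules pass over those that are not, and their reading is None.
Of new1, new2, new3 only 2 to 3 are there at a start; the rules pass over those that are not, and their reading is None.
At some moment in a run one of tested1, tested2, tested3 may be knocked a few centimetres aside while the robot is not near it.
Once in a run the grip may slacken for a moment while it holds something.
It also fails if it takes over 208 s, if anything falls off the work surface, if the arm or the gripper's body presses on something with over 40 N, if the wrist force passes 120 N, or if a joint passes its speed limit or range.

## Robot

A 6-joint arm with a two-finger parallel gripper is mounted at the origin on the work surface. World frame = base frame: x ahead of the robot, y to its left, z up, the work surface at z = 0. Lengths are in m, angles in rad, forces in N, time in s.
With the tool pointing down it reaches from about 0.4 to 0.925 m from the base axis. Payload 3.4 kg.
Tool frame: the origin (TCP) lies between the finger pads; the fingertips stand 19 mm ahead of it and the grasp point (between the pads) is the TCP; z points along the fingers, y is the line along which they close (so a half turn about z gives the same grasp; the last joint's range is limited). The gripper opens to 85 mm and grips with 20 to 120 N. Pads are 22 mm wide; open, the fingers measure 114 mm over their backs; the gripper's body (76 mm by 85 mm) begins 54 mm behind the grasp point. The pads swing forward as they close: fully open they stand 13 mm farther back than shut.
Start: joints at [-1.22, 0.307, 1.506, -0, 1.328, -0.073], TCP at [0.236, -0.524, 0.25] pointing down, gripper open.
Joint ranges: [-3.12, 3.12], [-1.05, 2.28], [0.14, 2.33], [-1.42, 4.57], [0.1, 2.73], [-2.68, 2.68]. Speed limits (rad/s): [2.57, 2.57, 3.14, 3.14, 3.14, 3.14].

## Interface

Orientations are given as a unit quaternion [w, x, y, z].
In Python, from plant import r gives the robot as it stands. The module is installed in compiled form; this text tells all that it offers.
- The arm moves only by the tool apply_moves, never from a script. Its argument "series" is a list of rows, each a list of 7 numbers: the shift along the tool's x, y, z in mm, then the turn, a rotation vector about the tool's x, y, z in rad, then the opening, from 0 (shut) to 1 (fully open). A call has 1 to 10 rows; each row shifts and turns the commanded pose from where the row before left it, along the tool's axes as they then stand; what a row does not reach is not made up. A row lasts 1/12 s, in which the tool goes at most 41.7 mm and 7.16 degrees, less where a joint would pass 70% of its speed; a pose out of reach is approached as far as the arm can. A call with a gripper value outside its range is refused whole. The fingers move at their own pace and stop on an object; "squeeze" is the grip in N (left out, the last holds). Time passes only in rows, so rows that do not move let the fingers close. It gives the time, the measured TCP pose, the force, the opening and the grip force at its end, in the units of the state.
- r.state(): the state, without advancing time (a new reading comes with each control period).
- r.grab_frame(name): name is "scene" or "top" or "wrist"; returns a dict with "pixels" (480x640x3 uint8, red, green, blue), "range_z" (480x640 float32, m along the optical axis (not along the pixel's ray), 0 where there is no reading), "vertical_fov" (degrees; the focal length in pixels is half the picture's height over the tangent of half this angle, whatever the lens; pixels are square), "cx", "cy" (the principal point, pixels), "R" (3x3) and "t" (3): a world point X has camera coordinates R X + t; the wrist camera has in their place "tool_from_camera" (4x4, takes a point from camera to tool coordinates, whose origin is the TCP and whose axes are the flange's). Camera axes: x right, y down, z forward; pixel columns grow to the right and rows downward; lengths in m; the calibration is good to about 2 mm. A picture is of the moment at which its call begins: read the wrist's pose just before it.
- r.sign_off(): hands the job in; it is judged then, once.
Trained networks look in a picture, given as the dict that the camera call returned (one of the last four; its "shot" number tells which), for a name from the list of things; names that differ only in an ending like _2 or _b are one class to them, and where a whole thing is asked for, a point or a joint stands for the part that bears it (a point fixed in the world has none). Each returns a list of dicts, best first, with "confidence" (0 to 1); they miss things now and then, are a little off and sometimes report something else, mostly with a low value. They report only what shows in the picture. A call takes as long as a camera call. They do not tell look-alikes from the thing itself.
- r.search_frame(name, picture): "xyz" ([x, y, z] in m, in world coordinates, good to about 4 mm: the middle of the surface that is visible of it).
- r.cut_out(name, picture): "pixels" (480x640 bool, what is visible of it).
The state is a dict: "time": time; "joint_positions": joint angles; "joint_velocities": joint speeds; "joint_efforts": joint torques, N m; "ee_pos": TCP position; "eef_rot": TCP orientation; "ft_force": force on the tool from outside, world axes, zero at the start; "moment": the same for the moment, N m; "width": opening from 0.0 (shut) to 1.0 (fully open); "grip_force": force on a finger pad.
Only numpy, scipy, OpenCV 4.12 (cv2) and the standard library are available. Lean on these libraries where they do the work, as an engineer would, in place of code of your own. Each camera call takes 0.05 s, during which the arm holds its last target. There are 200 camera calls.

## Working session

There is one attempt and no reset: what is moved stays moved. The work goes in short steps, Python scripts to look and compute and a tool call to move; the robot and the scene stay as the last step left them, time stands still between calls to the robot, and variables do not carry over. Pictures are saved under pics/ and viewed, at most 14 in all, crops included, and the job is handed in when it is done.

Besides the shell and the picture viewer there is one more tool, called after "Request:" as a command line: name --pt "numbers of a row" for each row, then --argument value for the rest. apply_moves: Moves the arm, as the interface text tells. Its arguments: {"type":"object","properties":{"series":{"type":"array","items":{"type":"array","items":{"type":"number"}}},"squeeze":{"type":"number"}},"required":["series"]}

```bash
mkdir -p pics; cat > h.py <<'E'
import numpy as np, cv2
from plant import r
from scipy.spatial.transform import Rotation as Rot
def T():
    s=r.state(); q=s["eef_rot"]; return np.array(s["ee_pos"]), Rot.from_quat([q[1],q[2],q[3],q[0]]).as_matrix()
def cam(name):
    p,Rt=T(); f=r.grab_frame(name)
    F=240/np.tan(np.radians(f["vertical_fov"])/2)
    if name=="wrist":
        M=np.array(f["tool_from_camera"]); Rc=Rt@M[:3,:3]; o=Rt@M[:3,3]+p
    else:
        R=np.array(f["R"]);Rc=R.T;o=-R.T@np.array(f["t"])
    f["F"]=F;f["Rc"]=Rc;f["o"]=o
    return f
def save(f,n,box=None,s=1):
    im=cv2.cvtColor(f["pixels"],cv2.COLOR_RGB2BGR)
    if box: im=im[box[1]:box[3],box[0]:box[2]]
    cv2.imwrite(f"pics/{n}.png",cv2.resize(im,None,fx=s,fy=s,interpolation=cv2.INTER_CUBIC))
def cloud(f):
    v,u=np.mgrid[0:480,0:640]; z=f["range_z"]
    c=np.stack([(u-f["cx"])/f["F"]*z,(v-f["cy"])/f["F"]*z,z],-1)
    return c@f["Rc"].T+f["o"]
def ray(f,u,v,h):
    d=f["Rc"]@np.array([(u-f["cx"])/f["F"],(v-f["cy"])/f["F"],1]); return f["o"]+d*(h-f["o"][2])/d[2]
def proj(f,X):
    c=f["Rc"].T@(np.array(X)-f["o"]); return np.round([c[0]/c[2]*f["F"]+f["cx"],c[1]/c[2]*f["F"]+f["cy"]],1)
E
cat > a.py <<'E'
from h import *
np.set_printoptions(precision=4,suppress=True)
print(T()[1])
for n in ["top","scene"]:
    f=cam(n); save(f,n+"0")
    for k in ["tested1","mark1","post_top","axis","hood","cabinet","cabinet_drawer0_handle","tray","lens","driver","block","spray"]:
        print(n,k,[(np.round(d["xyz"],3),round(d["confidence"],2),proj(f,d["xyz"])) for d in r.search_frame(k,f)][:5])
E
python3 a.py
```

```text
[[ 0.9115  0.4112 -0.0007]
 [ 0.4112 -0.9115  0.0019]
 [ 0.0002 -0.002  -1.    ]]
top tested1 [(array([0.492, 0.079, 0.082]), 0.78, array([321.7, 264.9])), (array([0.277, 0.323, 0.039]), 0.68, array([210.9, 360.7])), (array([0.268, 0.207, 0.034]), 0.68, array([263.1, 365.3]))]
top mark1 [(array([0.578, 0.063, 0.043]), 0.94, array([329.3, 228.2]))]
top post_top [(array([0.579, 0.066, 0.042]), 0.91, array([328. , 228.2]))]
top axis [(array([0.645, 0.055, 0.045]), 0.82, array([333.4, 199.6]))]
top hood [(array([0.641, 0.063, 0.046]), 0.69, array([329.9, 200.9])), (array([ 0.602, -0.31 ,  0.082]), 0.48, array([498.4, 217.8])), (array([0.352, 0.225, 0.024]), 0.42, array([256.6, 326.9]))]
top cabinet [(array([ 0.72 , -0.3  ,  0.102]), 0.79, array([495.5, 163.5]))]
top cabinet_drawer0_handle [(array([ 0.599, -0.309,  0.08 ]), 0.74, array([497.6, 219.4])), (array([0.643, 0.057, 0.044]), 0.4, array([332.4, 200.2]))]
top tray [(array([0.584, 0.061, 0.043]), 0.75, array([330.2, 226. ])), (array([0.47 , 0.396, 0.007]), 0.57, array([185.8, 274.4]))]
top lens [(array([ 0.355, -0.066,  0.058]), 0.9
[... 1075 characters left out ...]
]), 0.68, array([265.9, 298.8])), (array([0.599, 0.129, 0.044]), 0.22, array([317. , 280.2]))]
scene cabinet [(array([ 0.788, -0.259,  0.102]), 0.89, array([166.9, 220.6]))]
scene cabinet_drawer0_handle [(array([ 0.57 , -0.298,  0.066]), 0.59, array([231.5, 198.2]))]
scene tray [(array([0.477, 0.393, 0.004]), 0.92, array([431.9, 328.2]))]
scene lens [(array([ 0.37 , -0.055,  0.047]), 0.81, array([338.7, 214.3]))]
scene driver [(array([0.377, 0.067, 0.018]), 0.48, array([366.2, 242.8]))]
scene block [(array([0.362, 0.238, 0.024]), 0.63, array([417. , 268.5]))]
scene spray [(array([0.729, 0.356, 0.088]), 0.79, array([337.9, 344.4])), (array([0.502, 0.083, 0.078]), 0.72, array([335.1, 244.8]))]
```

View pics/top0.png

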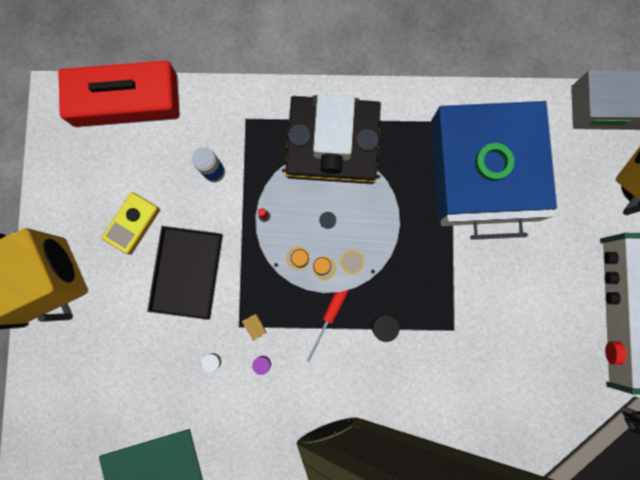

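View pics/scene0.png

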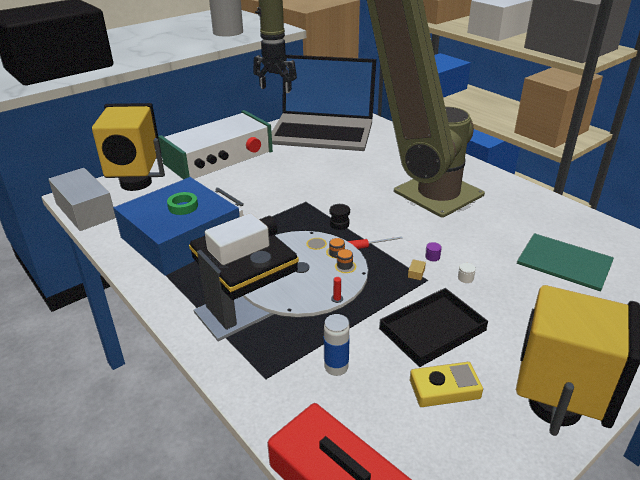

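Top view: orange tested samples at (300,258) and (322,266). The free mark is at (351,262), the post at (263,214), the tray at (185,272) and the handle at (498,235). Things that could be taken for the targets: the purple cylinder (261,365), the white cylinder (210,363) and the brass block (254,327). By colour I choose the two orange ones on the disc. Next I measure precisely in both views.

```bash
cat > b.py <<'E'
from h import *
np.set_printoptions(precision=4,suppress=True)
for n in ["top","scene"]:
    f=cam(n); P=cloud(f); hsv=cv2.cvtColor(f["pixels"],cv2.COLOR_RGB2HSV); H,S,V=[hsv[...,i].astype(int) for i in range(3)]
    if n=="top": save(f,"crop1",(240,190,420,300),4)
    def blobs(m,nm,mn=15):
        k,l,st,c=cv2.connectedComponentsWithStats(m.astype(np.uint8))
        for i in range(1,k):
            if st[i,4]>=mn: 
                q=P[l==i]; print(n,nm,st[i,4],"px",c[i],"med",np.median(q,0),"mid",(np.percentile(q,2,0)+np.percentile(q,98,0))/2,"ext",np.percentile(q,98,0)-np.percentile(q,2,0))
    near=(P[...,0]>.4)&(P[...,0]<.9)&(P[...,1]>-.15)&(P[...,1]<.25)
    blobs(near&(H>5)&(H<20)&(S>120)&(P[...,2]>.06),"orange")
    blobs(near&(H<5)&(S>150)&(P[...,2]>.05),"post",8)
    blobs(near&(H>12)&(H<32)&(S>60)&(abs(P[...,2]-.044)<.006),"yel")
    blobs(near&(V<90)&(abs(P[...,2]-.044)<.006)&(P[...,0]<.72)&(P[...,0]>.55),"hub",40)
    disc=near&(abs(P[...,2]-.044)<.005)
    q=P[disc][:,:2]; A=np.c_[2*q,np.ones(len(q))]
    hull=cv2.convexHull(q.astype(np.float32))[:,0]; hull=hull[hull[:,0]<.66]; A=np.c_[2*hull,np.ones(len(hull))]; s=np.linalg.lstsq(A,(hull**2).sum(1),rcond=None)[0]; print(n,"disc",s[:2],np.sqrt(s[2]+s[0]**2+s[1]**2))
    cb=(P[...,1]<-.15)&(P[...,1]>-.5)&(P[...,0]>.45)&(P[...,0]<1)
    blobs(cb&(H>100)&(H<130)&(S>120)&(abs(P[...,2]-.1)<.008),"cabtop",100)
    q=P[cb&(H>100)&(H<130)&(S>120)&(abs(P[...,2]-.1)<.008)][:,:2]; print("  cab rect",cv2.minAreaRect(q.astype(np.float32)))
    m=cb&(P[...,2]>.05)&(P[...,2]<.075)&(P[...,0]<.59)&(V<110); blobs(m,"handle")
    q=P[m]; print("  handle line",np.linalg.svd(q[:,:2]-q[:,:2].mean(0),full_matrices=0)[2][0])
    t=(P[...,1]>.25)&(P[...,1]<.55)&(P[...,0]>.3)&(P[...,0]<.62)&(V<75)&(P[...,2]<.045)&(P[...,2]>-.01)
    k,l,st,c=cv2.connectedComponentsWithStats(t.astype(np.uint8)); i=1+np.argmax(st[1:,4]); q=P[l==i]
    print(n,"tray",cv2.minAreaRect(q[:,:2].astype(np.float32)),np.percentile(q[:,2],[2,50,98]))
E
python3 b.py
```

```text
top orange 229 px [299.8865 257.5939] med [0.5064 0.1273 0.0807] mid [0.5071 0.1278 0.0804] ext [0.0331 0.0338 0.0085]
top orange 213 px [321.4507 265.507 ] med [0.4896 0.0806 0.0806] mid [0.4903 0.0798 0.0814] ext [0.033  0.0328 0.0097]
top post 61 px [262.4262 213.4098] med [0.6007 0.2108 0.1031] mid [0.6028 0.211  0.087 ] ext [0.0144 0.0135 0.0446]
top yel 130 px [294.7    257.3769] med [0.5113 0.1442 0.0444] mid [0.5092 0.1345 0.0443] ext [0.0502 0.0521 0.0081]
top yel 169 px [351.9112 261.2308] med [0.5042 0.0104 0.0444] mid [0.5031 0.012  0.0447] ext [0.0521 0.052  0.0092]
top yel 117 px [326.9231 270.7778] med [0.4764 0.0624 0.0449] mid [0.4871 0.0732 0.045 ] ext [0.05   0.0511 0.0089]
top hub 157 px [327.4841 219.7261] med [0.5974 0.0668 0.0476] mid [0.5966 0.0678 0.0466] ext [0.0324 0.0297 0.0066]
top disc [0.597  0.0675] 0.16409634200319018
top cabtop 10387 px [496.8576 156.9197] med [ 0.7386 -0.3058  0.1003] mid [ 0.7359 -0.3033  0.1002] ext [0.2344 0.2313 0.0093]
top cabtop 319 px [494.2382 161.4859] med [ 0.7242 -0.2974  0.1   ] mid [ 0.7248 -0.298   0.1   ] ext [0.0407 
[... 1264 characters left out ...]
9 px [302.7551 267.7143] med [0.5985 0.0731 0.0476] mid [0.5999 0.0712 0.0472] ext [0.0365 0.0281 0.0055]
scene disc [0.6019 0.0658] 0.1673983045343523
scene cabtop 3910 px [173.6077 211.7841] med [ 0.7655 -0.28    0.1005] mid [ 0.7415 -0.3011  0.0993] ext [0.2399 0.2362 0.0102]
  cab rect ((0.7402912378311157, -0.30551594495773315), (0.24854262173175812, 0.25296464562416077), 3.6132595539093018)
scene handle 107 px [228.9907 196.6729] med [ 0.5704 -0.3067  0.0656] mid [ 0.5702 -0.3143  0.0651] ext [0.0176 0.1173 0.011 ]
  handle line [-0.0689  0.9976]
scene tray ((0.47813040018081665, 0.39432787895202637), (0.14373672008514404, 0.20458157360553741), 83.76197814941406) [0.0016 0.0069 0.0311]
```

View pics/crop1.png

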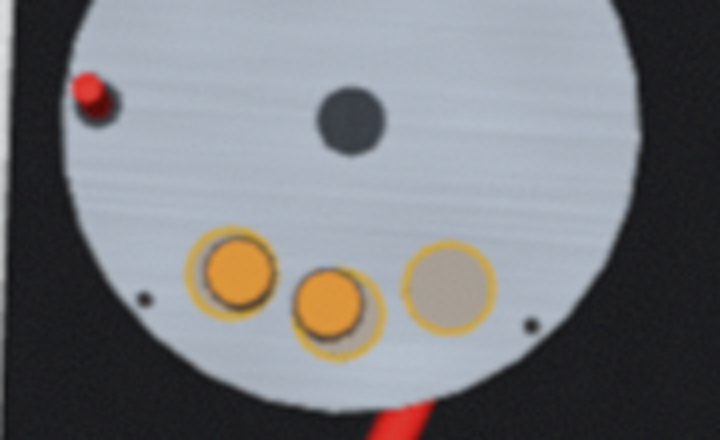

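The crop confirms it: two orange tops sit on the left and middle marks, at full-picture pixels (300,258) and (322,266), and the right mark is free. Both views agree within about 4 mm and the heights are right (top 0.080, disc 0.044, handle about 0.066). I go to the drawer handle first.

Request:
apply_moves --pt "38.8 -5.5 5 0 0 0 1" --pt "38.8 -5.5 5 0 0 0 1" --pt "38.8 -5.5 5 0 0 0 1" --pt "38.8 -5.5 5 0 0 0 1" --pt "38.8 -5.5 5 0 0 0 0.3" --pt "38.8 -5.5 5 0 0 0 0.3" --pt "38.8 -5.5 5 0 0 0 0.3" --pt "38.8 -5.5 5 0 0 0 0.3" --pt "38.8 -5.5 5 0 0 0 0.3" --pt "38.8 -5.5 5 0 0 0 0.3"

```text
time: 2.23
ee_pos: [0.569, -0.3132, 0.2001]
eef_rot: [0.0, 0.978, 0.21, 0.0]
ft_force: [1.0, 0.2, 0.3]
width: 0.298
grip_force: 0.0
```

Request:
apply_moves --pt "0 0 0 0 0 -0.121 0.3" --pt "0 0 0 0 0 -0.121 0.3" --pt "0 0 0 0 0 -0.121 0.3" --pt "0 0 0 0 0 -0.121 0.3" --pt "0 0 0 0 0 -0.121 0.3" --pt "0 0 0 0 0 -0.121 0.3" --pt "0 0 0 0 0 -0.121 0.3" --pt "0 0 0 0 0 -0.121 0.3" --pt "0 0 0 0 0 -0.121 0.3" --pt "0 0 0 0 0 -0.121 0.3"

```text
time: 3.07
ee_pos: [0.5675, -0.3145, 0.2002]
eef_rot: [-0.0, 0.682, 0.731, 0.0]
ft_force: [-0.2, -0.7, -0.4]
width: 0.3
grip_force: 0.0
```

```bash
cat >> h.py <<'E'
np.set_printoptions(precision=4,suppress=True)
def plan(xyz,yaw=None):
    "tool-frame shift (mm) done before the turn, turn about tool z (rad), and row counts"
    p,R=T(); d=R.T@(np.array(xyz)-p)*1000; y=np.degrees(np.arctan2(R[1,0],R[0,0]))
    w=0 if yaw is None else -np.radians((yaw-y+180)%360-180)
    print("at",p,"yaw",round(y,1),"tilt",np.round(R[:2,2],4),"shift",np.round(d,1),"rows",np.ceil(np.linalg.norm(d)/38),"turn",round(w,3),"rows",np.ceil(abs(w)/.123))
E
cat > c.py <<'E'
from h import *
f=cam("wrist"); P=cloud(f); save(f,"w1"); print(r.state()["time"],r.state()["joint_positions"])
plan((0.567,-.314,.2),93.7)
gray=f["pixels"].max(-1)
m=(gray<110)&(P[...,2]>.052)&(P[...,2]<.075)&(P[...,0]>.53)&(P[...,0]<.59)&(abs(P[...,1]+.314)<.09)
q=P[m]; print(len(q),np.median(q,0),(np.percentile(q,2,0)+np.percentile(q,98,0))/2,np.percentile(q,98,0)-np.percentile(q,2,0))
m2=(P[...,2]>.08)&(P[...,2]<.094)&(P[...,0]<.66)&(gray>150)&(P[...,0]>.56); q=P[m2]; print("panel",len(q),np.percentile(q,[2,50,98],axis=0))
print([(d["xyz"],d["confidence"]) for d in r.search_frame("cabinet_drawer0_handle",f)])
E
python3 c.py
```

```text
3.1167 [-0.5711  0.4462  1.4124  0.      1.2831 -0.6453]
at [ 0.5675 -0.3145  0.2002] yaw 94.3 tilt [-0.0001  0.0001] shift [ 0.5 -0.5  0.2] rows 1.0 turn 0.01 rows 1.0
2583 [ 0.5648 -0.3042  0.0655] [ 0.5721 -0.3148  0.0649] [0.0314 0.119  0.0053]
panel 5118 [[ 0.5929 -0.3556  0.0842]
 [ 0.6029 -0.2648  0.0865]
 [ 0.6137 -0.2006  0.0879]]
[([0.5997, -0.2814, 0.0805], 0.87)]
```

View pics/w1.png

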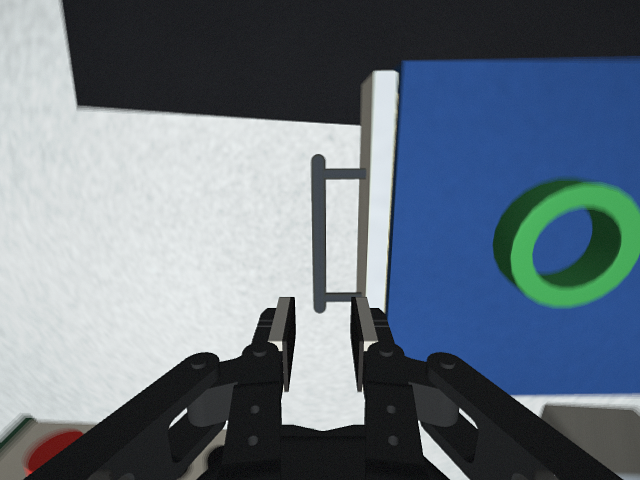

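The wrist view shows the handle bar at (320,235), left of the white panel. Bar centre is about (0.565,-0.314,0.062). I descend, grip and pull.

Request:
apply_moves --pt "0 -2.5 30 0 0 0.01 0.3" --pt "0 0 30 0 0 0 0.3" --pt "0 0 30 0 0 0 0.3" --pt "0 0 25 0 0 0 0.3" --pt "0 0 23 0 0 0 0.3" --pt "0 0 0 0 0 0 0" --pt "0 0 0 0 0 0 0" --pt "0 0 0 0 0 0 0" --pt "0 0 0 0 0 0 0" --squeeze 40

```text
time: 3.92
ee_pos: [0.5646, -0.315, 0.063]
eef_rot: [0.0, 0.689, 0.725, -0.0]
ft_force: [-2.5, -0.6, 5.1]
width: 0.114
grip_force: 39.1
```

Request:
apply_moves --pt "0 -10 0 0 0 0 0" --pt "0 -18 0 0 0 0 0" --pt "0 -20 0 0 0 0 0" --pt "0 -20 0 0 0 0 0" --pt "0 -20 0 0 0 0 0" --pt "0 -20 0 0 0 0 0" --pt "0 -20 0 0 0 0 0" --pt "0 -20 0 0 0 0 0" --pt "0 -20 0 0 0 0 0" --pt "0 -10 0 0 0 0 0"

```text
time: 4.75
ee_pos: [0.3863, -0.3264, 0.0631]
eef_rot: [0.002, 0.689, 0.725, -0.001]
ft_force: [1.2, -4.3, -1.0]
width: 0.113
grip_force: 39.4
```

Request:
apply_moves --pt "0 -3 0 0 0 0 0" --pt "0 -2 0 0 0 0 0" --pt "0 0 0 0 0 0 0" --pt "0 0 0 0 0 0 0"

```text
time: 5.08
ee_pos: [0.3833, -0.3266, 0.0631]
eef_rot: [0.002, 0.689, 0.725, -0.001]
ft_force: [1.1, -5.3, 2.0]
width: 0.113
grip_force: 39.7
```

Request:
apply_moves --pt "0 0 0 0 0 0 0.35" --pt "0 0 0 0 0 0 0.35" --pt "0 0 0 0 0 0 0.35" --pt "0 0 -30 0 0 0 0.35" --pt "0 0 -35 0 0 0 0.6" --pt "0 0 -35 0 0 0 1" --pt "0 0 -35 0 0 0 1" --pt "0 20 -25 0 0 0 1" --pt "0 35 0 0 0 0 1" --pt "0 35 0 0 0 0 1"

```text
time: 5.92
ee_pos: [0.473, -0.3194, 0.2248]
eef_rot: [0.002, 0.689, 0.725, 0.0]
ft_force: [-0.0, -0.2, -0.8]
width: 0.999
grip_force: 0.0
```

```bash
cat > d.py <<'E'
from h import *
import sys
f=cam("top"); P=cloud(f); hsv=cv2.cvtColor(f["pixels"],cv2.COLOR_RGB2HSV); H,S,V=[hsv[...,i].astype(int) for i in range(3)]
save(f,sys.argv[1]); print(r.state()["time"])
def blobs(m,nm,mn=20):
    k,l,st,c=cv2.connectedComponentsWithStats(m.astype(np.uint8))
    for i in range(1,k):
        if st[i,4]>=mn:
            q=P[l==i]; print(nm,st[i,4],c[i],"mid",(np.percentile(q,2,0)+np.percentile(q,98,0))/2,"ext",np.percentile(q,98,0)-np.percentile(q,2,0))
dr=(P[...,1]<-.2)&(P[...,1]>-.45)&(P[...,0]>.35)&(P[...,0]<.6)
blobs(dr&(H>95)&(H<130)&(S>120)&(P[...,2]<.07),"blue")
blobs((P[...,0]>.35)&(P[...,0]<.75)&(P[...,1]>-.15)&(P[...,1]<.55)&(H>5)&(H<20)&(S>120)&(P[...,2]>.03),"orange")
blobs((P[...,0]>.4)&(P[...,0]<.75)&(P[...,1]>-.15)&(P[...,1]<.25)&(H>95)&(H<130)&(S>120)&(P[...,2]>.06),"newdisc")
m=dr&(P[...,2]>.05)&(P[...,2]<.072)&(P[...,0]<.4)&(V<110); blobs(m,"handle")
E
python3 d.py top1
```

```text
5.9667
blue 236 [497.1356 260.8771] mid [ 0.5083 -0.3143  0.0536] ext [0.0314 0.034  0.0186]
blue 209 [524.445  261.7512] mid [ 0.508  -0.3758  0.0516] ext [0.0331 0.0292 0.0232]
orange 228 [299.8596 257.6053] mid [0.5071 0.1279 0.0801] ext [0.0331 0.0341 0.0084]
orange 215 [321.4465 265.507 ] mid [0.4903 0.0798 0.0798] ext [0.0328 0.0328 0.0094]
handle 235 [504.0979 314.9362] mid [ 0.3897 -0.3251  0.0664] ext [0.0168 0.1191 0.009 ]
```

View pics/top1.png

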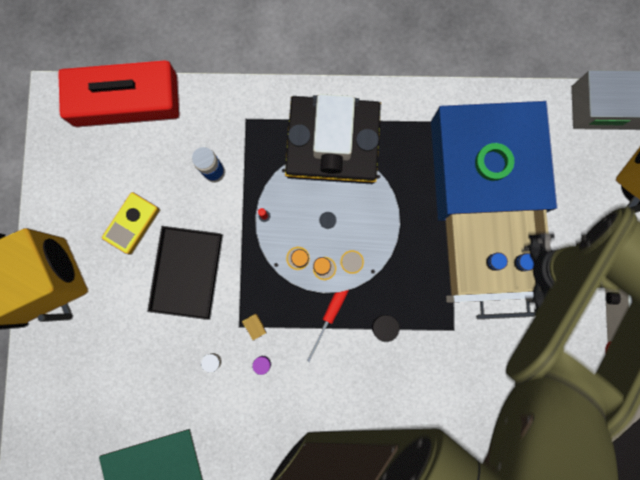

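Drawer is at its stop: the handle moved 181 mm, and the picture shows it open at (497,290). It holds two blue samples at (497,261) and (524,262); the third slot is empty. Next, the tested samples.

Request:
apply_moves --pt "36 4.6 0 0 0 0 1" --pt "36 4.6 0 0 0 0 1" --pt "36 4.6 0 0 0 0 1" --pt "36 4.6 0 0 0 0 1" --pt "36 4.6 0 0 0 0 1" --pt "36 4.6 0 0 0 0 1" --pt "36 4.6 0 0 0 0 1" --pt "36 4.6 0 0 0 0 1" --pt "36 4.6 0 0 0 0 1" --pt "36 4.6 0 0 0 0 1"

```text
time: 6.8
ee_pos: [0.4974, 0.0445, 0.2216]
eef_rot: [-0.001, 0.688, 0.726, -0.001]
ft_force: [1.0, -0.6, 0.5]
width: 0.997
grip_force: 0.0
```

Request:
apply_moves --pt "28.2 3.6 0 0 0 0 1" --pt "28.2 3.6 0 0 0 0 1" --pt "28.2 3.6 0 0 0 0 1" --pt "0 0 0 0 0 0.093 1" --pt "0 0 0 0 0 0.093 1" --pt "0 0 0 0 0 0.093 1" --pt "0 0 0 0 0 0 1"

```text
time: 7.38
ee_pos: [0.5039, 0.128, 0.2214]
eef_rot: [-0.001, 0.783, 0.622, -0.001]
ft_force: [0.7, 0.4, 0.1]
width: 1.002
grip_force: 0.0
```

```bash
cat > e.py <<'E'
from h import *
import sys
f=cam("wrist"); P=cloud(f); save(f,sys.argv[1])
hsv=cv2.cvtColor(f["pixels"],cv2.COLOR_RGB2HSV); H,S,V=[hsv[...,i].astype(int) for i in range(3)]
zt=float(sys.argv[2]) # expected top height
for nm,a,b in [("orange",5,20),("blue",95,130)]:
    m=(H>a)&(H<b)&(S>110)&(abs(P[...,2]-zt)<.008)
    k,l,st,c=cv2.connectedComponentsWithStats(m.astype(np.uint8))
    for i in range(1,k):
        if st[i,4]>150:
            q=P[l==i]; (x,y),rad=cv2.minEnclosingCircle(q[:,:2].astype(np.float32)); print(nm,st[i,4],c[i],"circle",round(x,4),round(y,4),round(rad,4),"z",np.median(q[:,2]))
m=(H>12)&(H<32)&(S>60)&(abs(P[...,2]-.044)<.006)
k,l,st,c=cv2.connectedComponentsWithStats(m.astype(np.uint8))
for i in range(1,k):
    if st[i,4]>300:
        q=P[l==i]; (x,y),rad=cv2.minEnclosingCircle(q[:,:2].astype(np.float32)); print("mark",st[i,4],c[i],"circle",round(x,4),round(y,4),round(rad,4))
for a in sys.argv[3:]: plan(eval(a.split("/")[0]), eval(a.split("/")[1]))
E
python3 e.py w2 .08 "(.507,.128,.068)/77" "(.490,.080,.068)/77"
```

```text
orange 1474 [326.9946 233.5753] circle 0.5063 0.1278 0.018 z 0.07948386253605841
orange 1244 [320.8955 292.4453] circle 0.4901 0.0786 0.0183 z 0.07949468730182288
mark 560 [328.2232 203.0357] circle 0.5086 0.1337 0.0272
mark 592 [348.5321 332.6774] circle 0.5015 0.0103 0.0279
at [0.5041 0.1277 0.2215] yaw 77.2 tilt [-0.0025 -0.0001] shift [  1.    3.2 153.5] rows 5.0 turn 0.003 rows 1.0
at [0.5041 0.1277 0.2215] yaw 77.2 tilt [-0.0025 -0.0001] shift [-49.6  -2.8 153.5] rows 5.0 turn 0.003 rows 1.0
```

View pics/w2.png

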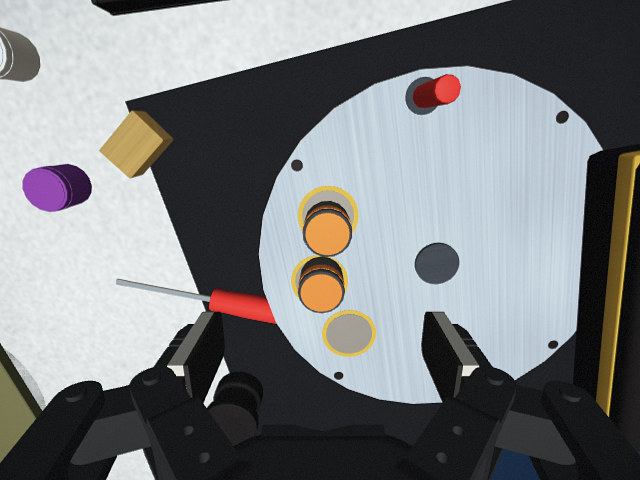

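The wrist view agrees with the top camera to about 1 mm: orange tops at (327,233) and (321,292), tops at z 0.0795. Grasping the left one.

Request:
apply_moves --pt "1 2.5 30 0 0 0 1" --pt "0 0 35 0 0 0 1" --pt "0 0 35 0 0 0 1" --pt "0 0 30 0 0 0 1" --pt "0 0 23 0 0 0 1" --pt "0 0 0 0 0 0 0.2" --pt "0 0 0 0 0 0 0.2" --pt "0 0 0 0 0 0 0.2" --pt "0 0 0 0 0 0 0.2" --squeeze 50

```text
time: 8.18
ee_pos: [0.5093, 0.1281, 0.071]
eef_rot: [0.001, 0.782, 0.623, 0.001]
ft_force: [0.1, 0.3, 23.5]
width: 0.455
grip_force: 41.4
```

Request:
apply_moves --pt "0 0 -25 0 0 0 0.2" --pt "0 0 -30 0 0 0 0.2" --pt "0 0 -30 0 0 0 0.2" --pt "0 0 0 0 0 0 0.2"

```text
time: 8.52
ee_pos: [0.5126, 0.1287, 0.1617]
eef_rot: [0.003, 0.782, 0.623, 0.006]
ft_force: [1.7, 0.6, -1.1]
width: 0.452
grip_force: 50.5
```

```bash
python3 -c "
from h import *
plan((.516,.390,.11),83); plan((.436,.3985,.11),83)"
```

```text
at [0.5126 0.1287 0.1617] yaw 77.1 tilt [0.014  0.0024] shift [255.1 -55.8  52.3] rows 8.0 turn -0.103 rows 1.0
at [0.5126 0.1287 0.1617] yaw 77.1 tilt [0.014  0.0024] shift [ 245.6 -135.7   51.2] rows 8.0 turn -0.103 rows 1.0
```

Request:
apply_moves --pt "36.4 -8 0 0 0 0 0.2" --pt "36.4 -8 0 0 0 0 0.2" --pt "36.4 -8 0 0 0 0 0.2" --pt "36.4 -8 0 0 0 0 0.2" --pt "36.4 -8 0 0 0 0 0.2" --pt "36.4 -8 0 0 0 0 0.2" --pt "36.4 -8 0 0 0 -0.05 0.2" --pt "0 0 25 0 0 -0.05 0.2" --pt "0 0 25 0 0 0 0.2" --pt "0 0 0 0 0 0 0.2"

```text
time: 9.35
ee_pos: [0.5075, 0.388, 0.1007]
eef_rot: [-0.0, 0.75, 0.662, -0.004]
ft_force: [-1.5, -0.6, -2.6]
width: 0.452
grip_force: 50.6
```

```bash
python3 -c "
from h import *
plan((.516,.390,.034),83);f=cam('wrist');save(f,'w3');print(r.state()['grip_force'],[np.round(d['xyz'],3) for d in r.search_frame('tray',f)])"
```

```text
at [0.5075 0.388  0.1007] yaw 82.9 tilt [-0.0059 -0.004 ] shift [ 3.3  8.6 66.7] rows 2.0 turn -0.002 rows 1.0
50.60035049915314 [array([0.455, 0.41 , 0.004])]
```

View pics/w3.png

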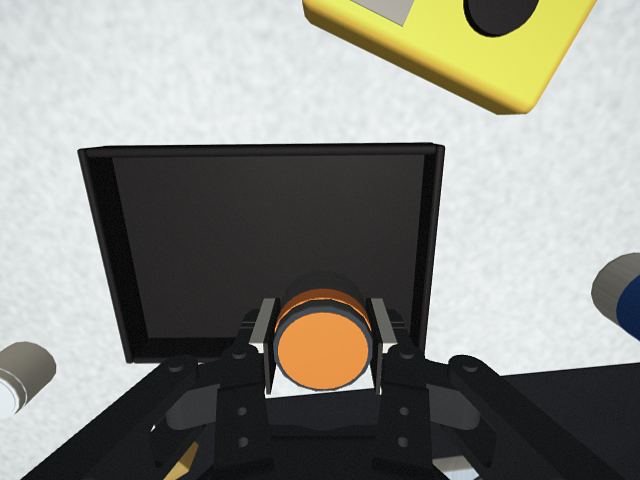

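The sample is held at (322,345), over the tray's right half. I lower it and release.

Request:
apply_moves --pt "3 8.5 25 0 0 0 0.2" --pt "0 0 25 0 0 0 0.2" --pt "0 0 16 0 0 0 0.2" --pt "0 0 0 0 0 0 0.2" --pt "0 0 0 0 0 0 0.62" --pt "0 0 0 0 0 0 0.62" --pt "0 0 0 0 0 0 0.62" --pt "0 0 -35 0 0 0 0.62" --pt "0 0 -38 0 0 0 1" --pt "0 0 -38 0 0 0 1"

```text
time: 10.28
ee_pos: [0.5192, 0.3905, 0.1516]
eef_rot: [0.0, 0.75, 0.661, 0.0]
ft_force: [0.9, 0.2, -1.2]
width: 0.88
grip_force: 0.0
```

Request:
apply_moves --pt "-36 1 -5 0 0 0.02 1" --pt "-37 1 -5 0 0 0.02 1" --pt "-37 1 -5 0 0 0.02 1" --pt "-37 1 -5 0 0 0.02 1" --pt "-37 1 -5 0 0 0.02 1" --pt "-37 1 -5 0 0 0 1" --pt "-37 1 -5 0 0 0 1" --pt "-37 1 -5 0 0 0 1" --pt "0 0 0 0 0 0 1"

```text
time: 11.03
ee_pos: [0.4708, 0.0944, 0.1918]
eef_rot: [0.002, 0.784, 0.621, 0.0]
ft_force: [0.4, 0.6, 0.3]
width: 0.999
grip_force: 0.0
```

```bash
python3 d.py top2; python3 e.py w4 .08 "(.490,.079,.073)/78"
```

```text
11.0833
blue 236 [497.1271 260.8729] mid [ 0.5083 -0.3142  0.0544] ext [0.0313 0.0345 0.0191]
blue 240 [525.5625 261.5333] mid [ 0.5081 -0.3785  0.053 ] ext [0.033  0.0343 0.021 ]
orange 238 [186.1723 252.4748] mid [0.5172 0.3877 0.0397] ext [0.0358 0.0368 0.0135]
handle 225 [503.8533 314.9511] mid [ 0.3894 -0.3253  0.0665] ext [0.016  0.1185 0.0095]
orange 1712 [352.7558 264.0111] circle 0.4898 0.0793 0.0179 z 0.07953373461776476
mark 1137 [358.2797 175.6157] circle 0.5086 0.1338 0.0272
mark 483 [335.6315 245.5797] circle 0.4865 0.0734 0.0272
mark 764 [378.2866 313.9751] circle 0.5018 0.0109 0.0275
at [0.4725 0.0984 0.1913] yaw 76.9 tilt [0.004  0.0008] shift [-15.1  21.1 118.3] rows 4.0 turn -0.02 rows 1.0
```

The first one is in the tray. Now the second.

Request:
apply_moves --pt "-15 21 25 0 0 0 1" --pt "0 0 30 0 0 0 1" --pt "0 0 30 0 0 0 1" --pt "0 0 20 0 0 0 1" --pt "0 0 13 0 0 0 1" --pt "0 0 0 0 0 0 1" --pt "0 0 0 0 0 0 0.2" --pt "0 0 0 0 0 0 0.2" --pt "0 0 0 0 0 0 0.2" --pt "0 0 0 0 0 0 0.2"

```text
time: 11.97
ee_pos: [0.4901, 0.0807, 0.0726]
eef_rot: [0.001, 0.782, 0.623, 0.001]
ft_force: [-3.9, 0.4, 28.7]
width: 0.458
grip_force: 39.4
```

Request:
apply_moves --pt "0 0 -25 0 0 0 0.2" --pt "0 0 -30 0 0 0 0.2" --pt "0 0 -30 0 0 0 0.2" --pt "0 0 0 0 0 0 0.2"

```text
time: 12.3
ee_pos: [0.493, 0.0806, 0.1623]
eef_rot: [0.003, 0.782, 0.623, 0.005]
ft_force: [1.0, 0.5, -0.5]
width: 0.454
grip_force: 50.8
```

```bash
python3 -c "
from h import *
plan((.436,.3985,.16),83)"
```

```text
at [0.493  0.0806 0.1623] yaw 77.1 tilt [0.0119 0.001 ] shift [ 297.  -126.8    1.9] rows 9.0 turn -0.104 rows 1.0
```

Request:
apply_moves --pt "33 -14 0 0 0 0 0.2" --pt "33 -14 0 0 0 0 0.2" --pt "33 -14 0 0 0 0 0.2" --pt "33 -14 0 0 0 0 0.2" --pt "33 -14 0 0 0 0 0.2" --pt "33 -14 0 0 0 0 0.2" --pt "33 -14 0 0 0 0 0.2" --pt "33 -14 0 0 0 0 0.2" --pt "33 -14 0 0 0 0 0.2" --pt "0 0 25 0 0 -0.104 0.2"

```text
time: 13.13
ee_pos: [0.4352, 0.4074, 0.136]
eef_rot: [-0.001, 0.748, 0.664, 0.008]
ft_force: [2.2, 1.5, -1.0]
width: 0.45
grip_force: 50.9
```

```bash
python3 -c "
from h import *
plan((.436,.3985,.036),83);print(r.state()['grip_force'],r.state()['width'])"
```

```text
at [0.4352 0.4074 0.136 ] yaw 83.2 tilt [0.0102 0.0125] shift [-10.1   1.   99.9] rows 3.0 turn 0.004 rows 1.0
50.85729360580444 0.4495952035774918
```

Request:
apply_moves --pt "-6 1 30 0 0 0 0.2" --pt "0 0 30 0 0 0 0.2" --pt "0 0 25 0 0 0 0.2" --pt "0 0 12 0 0 0 0.2" --pt "0 0 0 0 0 0 0.2" --pt "0 0 0 0 0 0 0.62" --pt "0 0 0 0 0 0 0.62" --pt "0 0 0 0 0 0 0.62" --pt "0 0 -35 0 0 0 0.62" --pt "0 0 -35 0 0 0 0.62"

```text
time: 13.97
ee_pos: [0.4314, 0.3906, 0.1033]
eef_rot: [-0.0, 0.749, 0.663, -0.003]
ft_force: [1.2, 0.6, -0.0]
width: 0.617
grip_force: 0.0
```

Request:
apply_moves --pt "-25 0 -35 0 0 0 1" --pt "-36 8 -10 0 0 -0.05 1" --pt "-36 8 -10 0 0 -0.05 1" --pt "-36 8 -10 0 0 -0.05 1" --pt "-36 8 -10 0 0 0 1" --pt "-36 8 -10 0 0 0 1" --pt "-36 8 0 0 0 0 1" --pt "-36 8 0 0 0 0 1" --pt "-36 8 0 0 0 0 1" --pt "-36 8 0 0 0 0 1"

```text
time: 14.8
ee_pos: [0.5005, 0.0421, 0.1892]
eef_rot: [0.001, 0.697, 0.717, 0.001]
ft_force: [0.5, 1.0, -0.3]
width: 1.0
grip_force: 0.0
```

```bash
python3 d.py top3; python3 -c "
from h import *
plan((.51,-.378,.18),93.7)"
```

```text
14.85
blue 236 [497.1059 260.8644] mid [ 0.5084 -0.3147  0.0531] ext [0.0315 0.0344 0.0204]
blue 239 [525.6234 261.6318] mid [ 0.5073 -0.3787  0.0519] ext [0.0321 0.0337 0.0223]
orange 238 [186.2185 252.4622] mid [0.5179 0.3883 0.0389] ext [0.0344 0.0361 0.0137]
orange 251 [184.6494 290.3984] mid [0.4319 0.3878 0.0398] ext [0.0344 0.0377 0.0139]
handle 221 [504.1403 314.9548] mid [ 0.3894 -0.3251  0.0663] ext [0.0162 0.1187 0.0091]
at [0.5029 0.0359 0.1893] yaw 91.5 tilt [ 0.0044 -0.0057] shift [-413.9   -3.5   11.7] rows 11.0 turn -0.039 rows 1.0
```

Both tested samples are in the tray. Now the new ones.

Request:
apply_moves --pt "-38 0.5 0 0 0 0 1" --pt "-38 0.5 0 0 0 0 1" --pt "-38 0.5 0 0 0 0 1" --pt "-38 0.5 0 0 0 0 1" --pt "-38 0.5 0 0 0 0 1" --pt "-38 0.5 0 0 0 0 1" --pt "-38 0.5 0 0 0 0 1" --pt "-38 0.5 0 0 0 0 1" --pt "-38 0.5 0 0 0 0 1" --pt "-38 0.5 0 0 0 -0.039 1"

```text
time: 15.68
ee_pos: [0.5157, -0.3376, 0.1889]
eef_rot: [0.001, 0.683, 0.73, 0.0]
ft_force: [0.3, 0.1, -0.7]
width: 1.0
grip_force: 0.0
```

Request:
apply_moves --pt "-30 0 5 0 0 0 1" --pt "0 0 0 0 0 0 1" --pt "0 0 0 0 0 0 1"

```text
time: 15.93
ee_pos: [0.5176, -0.3674, 0.183]
eef_rot: [0.0, 0.684, 0.729, 0.0]
ft_force: [0.3, 1.0, 0.7]
width: 0.999
grip_force: 0.0
```

```bash
python3 e.py w5 .058 "(.508,-.378,.052)/93.7"
```

```text
blue 2007 [314.3966 172.7603] circle 0.5077 -0.3172 0.0179 z 0.05743548139991039
blue 1582 [308.6511 257.8148] circle 0.507 -0.3813 0.018 z 0.057479647528034736
mark 4226 [317.8419 157.6832] circle 0.5388 -0.3183 0.1384
at [ 0.5174 -0.3658  0.1831] yaw 93.7 tilt [-0.0003  0.0009] shift [-11.7 -10.2 131.1] rows 4.0 turn 0.001 rows 1.0
```

View pics/w5.png

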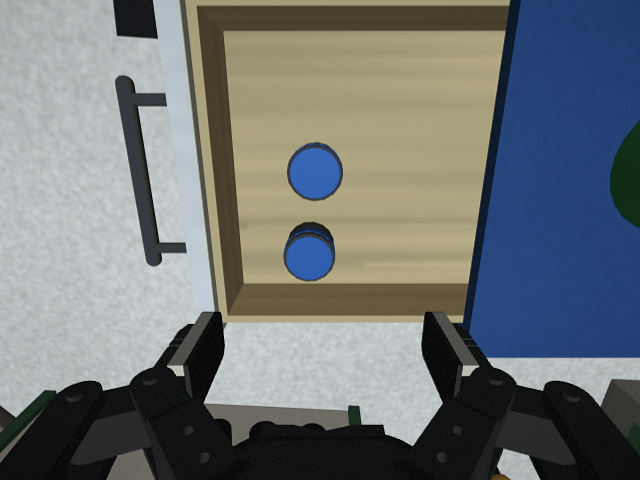

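Wrist view: blue tops at (314,172) and (309,258), at z 0.0575, i.e. 36 mm over the drawer floor. I take the right one, with the fingers less open to clear the front panel.

Request:
apply_moves --pt "-14 -10 25 0 0 0 0.85" --pt "0 0 30 0 0 0 0.85" --pt "0 0 30 0 0 0 0.85" --pt "0 0 30 0 0 0 0.85" --pt "0 0 16 0 0 0 0.85" --pt "0 0 0 0 0 0 0.85" --pt "0 0 0 0 0 0 0.2" --pt "0 0 0 0 0 0 0.2" --pt "0 0 0 0 0 0 0.2" --pt "0 0 0 0 0 0 0.2"

```text
time: 16.82
ee_pos: [0.5098, -0.3806, 0.0542]
eef_rot: [0.002, 0.683, 0.731, 0.0]
ft_force: [-0.0, 1.3, 4.8]
width: 0.453
grip_force: 50.5
```

Request:
apply_moves --pt "0 0 -25 0 0 0 0.2" --pt "0 0 -30 0 0 0 0.2" --pt "0 0 -35 0 0 0 0.2" --pt "0 0 -35 0 0 0 0.2" --pt "0 0 0 0 0 0 0.2" --pt "0 0 0 0 0 0 0.2"

```text
time: 17.32
ee_pos: [0.5104, -0.3817, 0.1811]
eef_rot: [0.004, 0.683, 0.73, 0.0]
ft_force: [1.1, -0.5, -1.1]
width: 0.451
grip_force: 50.6
```

```bash
python3 e.py w6 .16 "(.5018,.0109,.14)/93.7" "(.4865,.0734,.14)/93.7"
```

```text
mark 1498 [236.4746 164.8912] circle 0.461 -0.3248 0.1007
mark 782 [415.7059 280.2187] circle 0.5898 -0.4139 0.0544
at [ 0.5091 -0.3806  0.1788] yaw 93.8 tilt [ 0.0023 -0.0019] shift [391.2  18.8  38. ] rows 11.0 turn 0.002 rows 1.0
at [ 0.5091 -0.3806  0.1788] yaw 93.8 tilt [ 0.0023 -0.0019] shift [454.6   7.8  37.8] rows 13.0 turn 0.002 rows 1.0
```

Request:
apply_moves --pt "35.5 1.7 0 0 0 0 0.2" --pt "35.5 1.7 0 0 0 0 0.2" --pt "35.5 1.7 0 0 0 0 0.2" --pt "35.5 1.7 0 0 0 0 0.2" --pt "35.5 1.7 0 0 0 0 0.2" --pt "35.5 1.7 0 0 0 0 0.2" --pt "35.5 1.7 0 0 0 0 0.2" --pt "35.5 1.7 0 0 0 0 0.2" --pt "35.5 1.7 0 0 0 0 0.2" --pt "35.5 1.7 0 0 0 0 0.2"

```text
time: 18.2
ee_pos: [0.5, -0.0232, 0.1755]
eef_rot: [-0.002, 0.683, 0.73, -0.001]
ft_force: [0.9, 0.7, -0.5]
width: 0.452
grip_force: 50.6
```

Request:
apply_moves --pt "35.5 1.7 0 0 0 0 0.2" --pt "0 0 0 0 0 0 0.2" --pt "0 0 25 0 0 0 0.2" --pt "0 0 25 0 0 0 0.2" --pt "0 0 0 0 0 0 0.2" --pt "0 0 0 0 0 0 0.2"

```text
time: 18.7
ee_pos: [0.4988, 0.0105, 0.1251]
eef_rot: [-0.003, 0.683, 0.73, -0.002]
ft_force: [-0.2, -0.4, -1.5]
width: 0.448
grip_force: 50.7
```

```bash
python3 e.py w7 .14 "(.5018,.0109,.078)/93.7"; python3 -c "
from h import *
print(r.state()['grip_force'],r.state()['width'])"
```

```text
mark 2129 [359.7205  54.5341] circle 0.5089 0.1337 0.0273
mark 2023 [311.3935 158.0766] circle 0.4867 0.073 0.0272
mark 1107 [332.4092 248.3415] circle 0.5023 0.0105 0.0273
at [0.5003 0.0102 0.1264] yaw 93.8 tilt [-0.0032  0.0002] shift [ 0.5  1.7 48.4] rows 2.0 turn 0.002 rows 1.0
50.67337989807129 0.45322331065884885
```

View pics/w7.png

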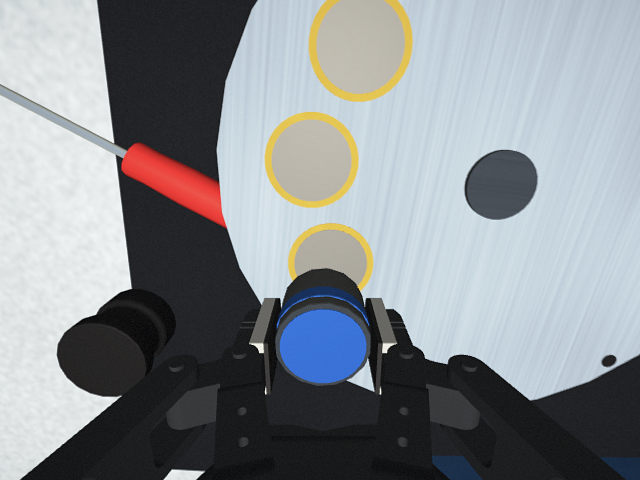

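The blue sample is held at (322,343), above the right mark at (332,250). Lowering.

Request:
apply_moves --pt "0 1.5 20 0 0 0 0.2" --pt "0 0 15 0 0 0 0.2" --pt "0 0 8 0 0 0 0.2" --pt "0 0 4 0 0 0 0.2" --pt "0 0 2 0 0 0 0.2" --pt "0 0 0 0 0 0 0.2" --pt "0 0 0 0 0 0 0.2"

```text
time: 19.33
ee_pos: [0.5034, 0.0104, 0.0789]
eef_rot: [0.0, 0.683, 0.73, 0.0]
ft_force: [-1.0, -0.3, -1.1]
width: 0.451
grip_force: 50.7
```

```bash
python3 -c "
from h import *
plan((.5023,.0105,.076),93.7);print(r.state()['ft_force'],r.state()['width'])"
```

```text
at [0.5034 0.0104 0.0789] yaw 93.8 tilt [ 0.0013 -0.0001] shift [ 0.1 -1.1  2.9] rows 1.0 turn 0.002 rows 1.0
[-1.0385 -0.2998 -1.1099] 0.45112579292474386
```

Request:
apply_moves --pt "0 -1 2 0 0 0 0.2" --pt "0 0 1 0 0 0 0.2" --pt "0 0 0 0 0 0 0.2" --pt "0 0 0 0 0 0 0.6" --pt "0 0 0 0 0 0 0.6" --pt "0 0 0 0 0 0 0.6" --pt "0 0 0 0 0 0 0.6" --pt "0 0 -20 0 0 0 0.6" --pt "0 0 -35 0 0 0 0.6" --pt "0 0 -35 0 0 0 1"

```text
time: 20.17
ee_pos: [0.5004, 0.0106, 0.1649]
eef_rot: [-0.002, 0.683, 0.73, -0.001]
ft_force: [1.1, -0.0, -0.3]
width: 0.721
grip_force: 0.0
```

Request:
apply_moves --pt "-36 -1 -10 0 0 0 1" --pt "-36 -1 0 0 0 0 1" --pt "-36 -1 0 0 0 0 1" --pt "-36 -1 0 0 0 0 1" --pt "-36 -1 0 0 0 0 1" --pt "-36 -1 0 0 0 0 1" --pt "-36 -1 0 0 0 0 1" --pt "-36 -1 0 0 0 0 1" --pt "-20 -1 0 0 0 0 0.85" --pt "0 0 0 0 0 0 0.85"

```text
time: 21.0
ee_pos: [0.5139, -0.3025, 0.175]
eef_rot: [0.001, 0.684, 0.729, -0.001]
ft_force: [0.7, 0.3, -0.4]
width: 0.85
grip_force: 0.0
```

```bash
python3 d.py top4; python3 e.py w8 .058 "(.508,-.317,.052)/93.7"
```

```text
21.05
blue 229 [497.2795 262.179 ] mid [ 0.506  -0.3147  0.0526] ext [0.0314 0.0341 0.0199]
orange 235 [186.1745 252.383 ] mid [0.5178 0.388  0.041 ] ext [0.0344 0.037  0.0106]
orange 254 [184.7126 290.4331] mid [0.4319 0.3877 0.0396] ext [0.0343 0.0364 0.0142]
newdisc 212 [353.3208 260.6415] mid [0.5024 0.0099 0.0808] ext [0.0328 0.0323 0.0094]
handle 94 [486.8404 316.734 ] mid [ 0.388  -0.287   0.0666] ext [0.0178 0.046  0.0095]
blue 214 [478.9766 107.3084] circle 0.6064 -0.2 0.0061 z 0.05890725776326092
blue 1644 [310.851  266.3376] circle 0.5053 -0.3174 0.0181 z 0.05751811238409467
mark 825 [223.0594 216.6206] circle 0.4378 -0.2948 0.0683
mark 1623 [322.6938 369.1756] circle 0.5217 -0.4146 0.0766
at [ 0.513  -0.2978  0.1747] yaw 93.7 tilt [-0.0008  0.0012] shift [-18.9  -6.2 122.6] rows 4.0 turn 0.0 rows 1.0
```

First placed within 2 mm of its mark. Now the second.

Request:
apply_moves --pt "-18 -8 22 0 0 0 0.85" --pt "0 0 30 0 0 0 0.85" --pt "0 0 30 0 0 0 0.85" --pt "0 0 25 0 0 0 0.85" --pt "0 0 15 0 0 0 0.85" --pt "0 0 0 0 0 0 0.85" --pt "0 0 0 0 0 0 0.2" --pt "0 0 0 0 0 0 0.2" --pt "0 0 0 0 0 0 0.2" --pt "0 0 0 0 0 0 0.2"

```text
time: 21.93
ee_pos: [0.5079, -0.3162, 0.0551]
eef_rot: [0.002, 0.683, 0.731, 0.0]
ft_force: [-0.3, 0.8, 4.6]
width: 0.446
grip_force: 50.3
```

Request:
apply_moves --pt "0 0 -25 0 0 0 0.2" --pt "0 0 -30 0 0 0 0.2" --pt "0 0 -35 0 0 0 0.2" --pt "0 0 -35 0 0 0 0.2" --pt "0 0 0 0 0 0 0.2" --pt "0 0 0 0 0 0 0.2"

```text
time: 22.43
ee_pos: [0.5084, -0.3171, 0.182]
eef_rot: [0.004, 0.683, 0.73, 0.001]
ft_force: [1.1, 0.5, -1.9]
width: 0.447
grip_force: 50.5
```

```bash
python3 -c "
from h import *
plan((.5088,.1337,.176),83.7)"
```

```text
at [ 0.5084 -0.3171  0.182 ] yaw 93.8 tilt [ 0.0064 -0.0046] shift [449.8  30.6   3.9] rows 12.0 turn 0.177 rows 2.0
```

Request:
apply_moves --pt "37 2.5 0 0 0 0 0.2" --pt "37 2.5 0 0 0 0 0.2" --pt "37 2.5 0 0 0 0 0.2" --pt "37 2.5 0 0 0 0 0.2" --pt "37 2.5 0 0 0 0 0.2" --pt "37 2.5 0 0 0 0 0.2" --pt "37 2.5 0 0 0 0 0.2" --pt "37 2.5 0 0 0 0 0.2" --pt "37 2.5 0 0 0 0 0.2" --pt "37 2.5 0 0 0 0 0.2"

```text
time: 23.27
ee_pos: [0.5052, 0.0566, 0.177]
eef_rot: [-0.001, 0.683, 0.73, -0.001]
ft_force: [0.0, 0.3, -1.3]
width: 0.45
grip_force: 50.5
```

Request:
apply_moves --pt "37 2.5 0 0 0 0 0.2" --pt "37 2.5 0 0 0 0 0.2" --pt "0 0 0 0 0 0.09 0.2" --pt "0 0 25 0 0 0.09 0.2" --pt "0 0 25 0 0 0 0.2" --pt "0 0 0 0 0 0 0.2" --pt "0 0 0 0 0 0 0.2" --pt "0 0 0 0 0 0 0.2"

```text
time: 23.93
ee_pos: [0.5067, 0.129, 0.1282]
eef_rot: [-0.0, 0.746, 0.666, -0.0]
ft_force: [-0.2, -1.0, -0.0]
width: 0.452
grip_force: 50.6
```

```bash
python3 e.py w9 .08 "(.5088,.1337,.078)/83.7"; python3 -c "
from h import *
print(r.state()['grip_force'],r.state()['width'])"
```

```text
mark 1173 [326.5115 241.1194] circle 0.5087 0.1335 0.0273
mark 322 [360.1988 397.3727] circle 0.5129 0.0134 0.0231
at [0.5074 0.129  0.1289] yaw 83.5 tilt [0.0009 0.0002] shift [ 4.8  0.8 50.9] rows 2.0 turn -0.003 rows 1.0
50.58803379535675 0.4477212084007246
```

Request:
apply_moves --pt "4.5 1 20 0 0 0 0.2" --pt "0 0 15 0 0 0 0.2" --pt "0 0 9 0 0 0 0.2" --pt "0 0 5 0 0 0 0.2" --pt "0 0 2 0 0 0 0.2" --pt "0 0 1 0 0 0 0.2" --pt "0 0 0 0 0 0 0.2" --pt "0 0 0 0 0 0 0.2"

```text
time: 24.65
ee_pos: [0.5091, 0.1335, 0.0771]
eef_rot: [0.0, 0.746, 0.666, 0.001]
ft_force: [-1.3, 0.7, 1.3]
width: 0.452
grip_force: 50.7
```

```bash
python3 -c "
from h import *
plan((.5088,.1336,.077),83.7);print(r.state()['ft_force'],r.state()['width'])"
```

```text
at [0.5091 0.1335 0.0771] yaw 83.5 tilt [0.0017 0.0003] shift [ 0.1 -0.3  0.1] rows 1.0 turn -0.003 rows 1.0
[-1.2812  0.6693  1.2621] 0.4521908010682164
```

Request:
apply_moves --pt "0 0 0 0 0 0 0.6" --pt "0 0 0 0 0 0 0.6" --pt "0 0 0 0 0 0 0.6" --pt "0 0 0 0 0 0 0.6" --pt "0 0 -20 0 0 0 0.6" --pt "0 0 -35 0 0 0 0.6" --pt "0 0 -35 0 0 0 0.6" --pt "0 0 -15 0 0 0.12 0.6" --pt "0 0 0 0 0 0.12 0.6" --pt "0 0 0 0 0 0.12 0.6"

```text
time: 25.48
ee_pos: [0.5096, 0.1337, 0.1832]
eef_rot: [0.001, 0.855, 0.519, 0.002]
ft_force: [1.1, -0.7, -1.1]
width: 0.603
grip_force: 0.0
```

Request:
apply_moves --pt "0 0 0 0 0 0.122 0.6" --pt "0 0 0 0 0 0.122 0.6" --pt "0 0 0 0 0 0.122 0.6" --pt "0 0 0 0 0 0.122 0.6" --pt "0 0 0 0 0 0.122 0.6" --pt "0 0 0 0 0 0.122 0.6" --pt "0 0 0 0 0 0.122 0.6" --pt "0 0 0 0 0 0.122 0.6" --pt "0 0 0 0 0 0.122 0.6" --pt "0 0 0 0 0 0 0.6"

```text
time: 26.32
ee_pos: [0.5083, 0.1334, 0.1811]
eef_rot: [0.0, 1.0, -0.002, -0.0]
ft_force: [-0.1, 0.4, -0.5]
width: 0.603
grip_force: 0.0
```

```bash
python3 d.py top5; cat > g.py <<'E'
from h import *
f=cam("wrist");P=cloud(f);save(f,"w10");hsv=cv2.cvtColor(f["pixels"],cv2.COLOR_RGB2HSV)
m=((hsv[...,0]<6)|(hsv[...,0]>174))&(hsv[...,1]>140)&(abs(P[...,2]-.104)<.004)
q=P[m];print(len(q),cv2.minEnclosingCircle(q[:,:2].astype(np.float32)),np.median(q,0))
b=(hsv[...,0]>95)&(hsv[...,0]<130)&(hsv[...,1]>110)&(abs(P[...,2]-.08)<.006); q=P[b]; print(len(q),len(q) and cv2.minEnclosingCircle(q[:,:2].astype(np.float32)))
plan((.6043,.2120,.085),-3); print(r.state()["joint_positions"])
E
python3 g.py
```

```text
26.3667
orange 241 [186.3278 252.444 ] mid [0.5179 0.3875 0.0394] ext [0.0345 0.038  0.0136]
orange 248 [184.5726 290.3629] mid [0.4307 0.3789 0.0761] ext [0.0369 0.0548 0.0879]
newdisc 213 [353.2864 260.6244] mid [0.5023 0.0099 0.081 ] ext [0.0328 0.0324 0.0081]
handle 226 [504.5221 316.1283] mid [ 0.3882 -0.326   0.0667] ext [0.0182 0.1192 0.0088]
892 ((0.6038450598716736, 0.21192659437656403), 0.008979680016636848) [0.6038 0.2113 0.1027]
3893 ((0.5088061094284058, 0.07049975544214249), 0.08043436706066132)
at [0.5083 0.1335 0.1812] yaw 0.2 tilt [-0.0001  0.    ] shift [ 96.2 -78.2  96.2] rows 5.0 turn 0.056 rows 1.0
[0.1764 0.3033 1.7061 0.     1.1322 1.7439]
```

View pics/w10.png

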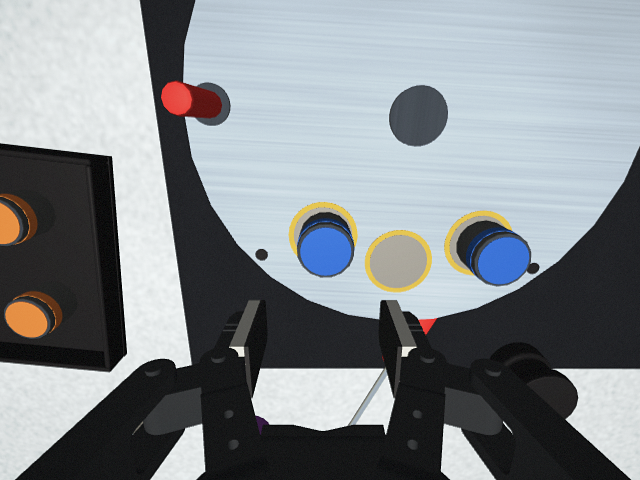

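Wrist view: post top at (178,98), blue samples on the marks at (325,245) and (500,258), and both orange ones in the tray. Post centre is (0.604,0.212). I go over it and grip it radially.

Request:
apply_moves --pt "32 -26 0 0 0 0 0.6" --pt "32 -26 0 0 0 0 0.6" --pt "32 -26 0 0 0 0 0.6" --pt "0 0 0 0 0 0.056 0.6" --pt "0 0 0 0 0 0 0.6" --pt "0 0 0 0 0 0 0.6"

```text
time: 26.92
ee_pos: [0.6036, 0.2113, 0.1804]
eef_rot: [0.0, 1.0, -0.026, -0.001]
ft_force: [-1.3, -0.6, 0.5]
width: 0.597
grip_force: 0.0
```

```bash
python3 -c "
from h import *
plan((.604,.2119,.085),-3)"
```

```text
at [0.6036 0.2113 0.1804] yaw -3.0 tilt [-0.0022 -0.0009] shift [ 0.5 -0.7 95.4] rows 3.0 turn -0.0 rows 1.0
```

Request:
apply_moves --pt "0.4 -0.5 30 0 0 0 0.6" --pt "0 0 30 0 0 0 0.6" --pt "0 0 25 0 0 0 0.6" --pt "0 0 10 0 0 0 0.6" --pt "0 0 0 0 0 0 0" --pt "0 0 0 0 0 0 0" --pt "0 0 0 0 0 0 0" --pt "0 0 0 0 0 0 0" --pt "0 0 0 0 0 0 0" --pt "0 0 0 0 0 0 0" --squeeze 40

```text
time: 27.75
ee_pos: [0.6057, 0.212, 0.0879]
eef_rot: [-0.0, 1.0, -0.028, 0.001]
ft_force: [-0.3, -1.1, 4.8]
width: 0.197
grip_force: 40.1
```

Request:
apply_moves --pt "-2.9 0.03 0 0 0 -0.02 0" --pt "-5.8 0.12 0 0 0 -0.04 0" --pt "-8.7 0.26 0 0 0 -0.06 0" --pt "-10.14 0.355 0 0 0 -0.07 0" --pt "-10.14 0.355 0 0 0 -0.07 0" --pt "-10.14 0.355 0 0 0 -0.07 0" --pt "-10.14 0.355 0 0 0 -0.07 0" --pt "-10.14 0.355 0 0 0 -0.07 0" --pt "-10.14 0.355 0 0 0 -0.07 0" --pt "-10.14 0.355 0 0 0 -0.07 0"

```text
time: 28.58
ee_pos: [0.5213, 0.1909, 0.0879]
eef_rot: [-0.0, 0.961, 0.276, 0.002]
ft_force: [0.4, -1.3, 5.7]
width: 0.199
grip_force: 40.4
```

```bash
cat > k.py <<'E'
from h import *
p,R=T(); A=np.array([.5964,.0672]); v=p[:2]-A
print("pos",p,"radius",np.hypot(*v),"angle",np.arctan2(v[1],v[0])-np.arctan2(.2119-.0672,.604-.5964),"yaw",np.degrees(np.arctan2(R[1,0],R[0,0])),r.state()["ft_force"],r.state()["width"],r.state()["grip_force"])
E
python3 k.py
```

```text
pos [0.5213 0.1909 0.0879] radius 0.1447286373340611 angle 0.5981805044738602 yaw 31.991597009868975 [ 0.4287 -1.3419  5.7207] 0.19927423253485563 40.44475615024567
```

Tracking well, so I continue round.

Request:
apply_moves --pt "-10.14 0.355 0 0 0 -0.07 0" --pt "-10.14 0.355 0 0 0 -0.07 0" --pt "-10.14 0.355 0 0 0 -0.07 0" --pt "-10.14 0.355 0 0 0 -0.07 0" --pt "-10.14 0.355 0 0 0 -0.07 0" --pt "-10.14 0.355 0 0 0 -0.07 0" --pt "-10.14 0.355 0 0 0 -0.07 0" --pt "-10.14 0.355 0 0 0 -0.07 0" --pt "-10.14 0.355 0 0 0 -0.07 0" --pt "-10.14 0.355 0 0 0 -0.07 0"

```text
time: 29.42
ee_pos: [0.4593, 0.1127, 0.0878]
eef_rot: [0.0, 0.809, 0.588, 0.001]
ft_force: [-1.1, 0.5, 9.6]
width: 0.199
grip_force: 40.8
```

Request:
apply_moves --pt "-10.14 0.355 0 0 0 -0.07 0" --pt "-10.14 0.355 0 0 0 -0.07 0" --pt "-10.14 0.355 0 0 0 -0.07 0" --pt "-10.14 0.355 0 0 0 -0.07 0" --pt "-10.14 0.355 0 0 0 -0.07 0" --pt "-10.14 0.355 0 0 0 -0.07 0" --pt "-10.14 0.355 0 0 0 -0.07 0" --pt "-10.14 0.355 0 0 0 -0.07 0" --pt "-10.14 0.355 0 0 0 -0.07 0" --pt "-10.14 0.355 0 0 0 -0.07 0"

```text
time: 30.25
ee_pos: [0.4627, 0.0127, 0.0878]
eef_rot: [0.001, 0.558, 0.83, 0.001]
ft_force: [-2.1, 0.8, 11.1]
width: 0.197
grip_force: 40.9
```

```bash
python3 k.py
```

```text
pos [0.4627 0.0127 0.0878] radius 0.14438813373249537 angle -4.272977350924878 yaw 112.20597039260934 [-2.1129  0.7818 11.1432] 0.19652268644392124 40.927501916885376
```

Request:
apply_moves --pt "-10.14 0.355 0 0 0 -0.07 0" --pt "-10.14 0.355 0 0 0 -0.07 0" --pt "-10.14 0.355 0 0 0 -0.07 0" --pt "-10.14 0.355 0 0 0 -0.07 0" --pt "-10.14 0.355 0 0 0 -0.07 0" --pt "-10.14 0.355 0 0 0 -0.07 0" --pt "-10.14 0.355 0 0 0 -0.07 0" --pt "-10.14 0.355 0 0 0 -0.07 0" --pt "-10.14 0.355 0 0 0 -0.07 0" --pt "-10.14 0.355 0 0 0 -0.07 0"

```text
time: 31.08
ee_pos: [0.5298, -0.0612, 0.0878]
eef_rot: [0.001, 0.239, 0.971, 0.0]
ft_force: [-0.5, 0.8, 7.6]
width: 0.195
grip_force: 40.6
```

Request:
apply_moves --pt "-10.14 0.355 0 0 0 -0.07 0" --pt "-10.14 0.355 0 0 0 -0.07 0" --pt "-10.14 0.355 0 0 0 -0.07 0" --pt "-8.7 0.26 0 0 0 -0.06 0" --pt "-7.25 0.18 0 0 0 -0.05 0" --pt "-5.8 0.12 0 0 0 -0.04 0" --pt "-4.35 0.07 0 0 0 -0.03 0" --pt "-2.9 0.03 0 0 0 -0.02 0" --pt "-2.9 0.03 0 0 0 -0.02 0" --pt "0 0 0 0 0 0 0"

```text
time: 31.92
ee_pos: [0.5891, -0.0776, 0.0878]
eef_rot: [0.001, 0.028, 1.0, -0.0]
ft_force: [-2.0, -0.5, 8.3]
width: 0.2
grip_force: 40.7
```

```bash
python3 k.py
```

```text
pos [ 0.5891 -0.0776  0.0878] radius 0.14496318283417442 angle -3.1395017426037923 yaw 176.82235012744158 [-2.0412 -0.48    8.3325] 0.1995317146337698 40.67715525627136
```

The disc is at 3.14 rad. I release, lift and go back to the drawer handle.

Request:
apply_moves --pt "0 0 0 0 0 0 0.5" --pt "0 0 0 0 0 0 0.5" --pt "0 0 0 0 0 0 0.5" --pt "0 0 0 0 0 0 0.5" --pt "0 0 -30 0 0 0 0.5" --pt "0 0 -35 0 0 0 0.5" --pt "0 0 -35 0 0 0 0.5" --pt "0 0 0 0 0 0.12 0.3" --pt "0 0 0 0 0 0.12 0.3" --pt "0 0 0 0 0 0.12 0.3"

```text
time: 32.75
ee_pos: [0.5887, -0.0776, 0.1872]
eef_rot: [0.001, 0.21, 0.978, 0.0]
ft_force: [-0.8, 0.4, 0.4]
width: 0.3
grip_force: 0.0
```

Request:
apply_moves --pt "0 0 0 0 0 0.122 0.3" --pt "0 0 0 0 0 0.122 0.3" --pt "0 0 0 0 0 0.122 0.3" --pt "0 0 0 0 0 0.122 0.3" --pt "0 0 0 0 0 0.122 0.3" --pt "0 0 0 0 0 0.122 0.3" --pt "0 0 0 0 0 0.122 0.3" --pt "0 0 0 0 0 0.122 0.3" --pt "0 0 0 0 0 0.12 0.3" --pt "0 0 0 0 0 0 0.3"

```text
time: 33.58
ee_pos: [0.5881, -0.0775, 0.1859]
eef_rot: [-0.0, 0.688, 0.726, -0.0]
ft_force: [0.5, -0.3, 0.5]
width: 0.299
grip_force: 0.0
```

```bash
python3 -c "
from h import *
plan((.384,-.326,.18),93.7)"; python3 d.py top6
```

```text
at [ 0.5881 -0.0775  0.1859] yaw 93.1 tilt [-0.0006  0.0002] shift [-237.1 -217.2    5.9] rows 9.0 turn -0.01 rows 1.0
33.6333
orange 239 [186.2343 252.5105] mid [0.5178 0.3883 0.0397] ext [0.0342 0.0364 0.0134]
orange 253 [184.7312 290.3715] mid [0.4319 0.388  0.0396] ext [0.0343 0.0366 0.014 ]
newdisc 77 [302.1429 181.3896] mid [0.676  0.1264 0.1064] ext [0.0136 0.0269 0.0724]
newdisc 82 [355.7683 184.9024] mid [0.67   0.0068 0.1037] ext [0.0132 0.029  0.0748]
handle 244 [504.6926 316.1639] mid [ 0.388  -0.3248  0.0667] ext [0.0177 0.119  0.0085]
```

View pics/top6.png

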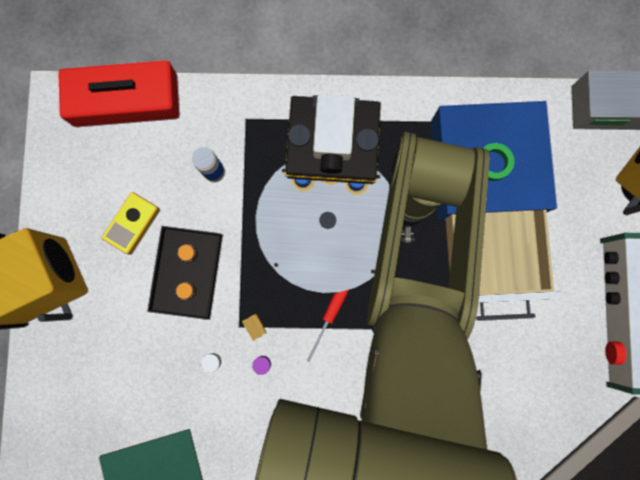

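The new samples show at the hood's near edge, at (302,183) and (357,185); the tray is intact and the drawer is still open. I close the drawer.

Request:
apply_moves --pt "-26.4 -24.3 0 0 0 0 0.3" --pt "-26.4 -24.3 0 0 0 0 0.3" --pt "-26.4 -24.3 0 0 0 0 0.3" --pt "-26.4 -24.3 0 0 0 0 0.3" --pt "-26.4 -24.3 0 0 0 0 0.3" --pt "-26.4 -24.3 0 0 0 0 0.3" --pt "-26.4 -24.3 0 0 0 0 0.3" --pt "-26.4 -24.3 0 0 0 0 0.3" --pt "-26.4 -24.3 0 0 0 -0.01 0.3" --pt "0 0 0 0 0 0 0.3"

```text
time: 34.47
ee_pos: [0.3801, -0.3317, 0.1863]
eef_rot: [0.0, 0.683, 0.73, -0.002]
ft_force: [0.2, -0.5, 0.1]
width: 0.299
grip_force: 0.0
```

```bash
python3 -c "
from h import *
plan((.382,-.326,.064),93.7)
f=cam('wrist');P=cloud(f);g=f['pixels'].max(-1)
m=(g<110)&(P[...,2]>.05)&(P[...,2]<.075)&(P[...,0]>.36)&(P[...,0]<.40)&(abs(P[...,1]+.28)<.1)
q=P[m];print(len(q),np.median(q,0),np.percentile(q,[2,98],axis=0))"
```

```text
at [ 0.3801 -0.3317  0.1863] yaw 93.8 tilt [-0.0017 -0.003 ] shift [  5.9   2.5 122.3] rows 4.0 turn 0.002 rows 1.0
2530 [ 0.384  -0.3115  0.0655] [[ 0.3764 -0.378   0.062 ]
 [ 0.3982 -0.2661  0.0674]]
```

Request:
apply_moves --pt "4 2.5 25 0 0 0 0.3" --pt "0 0 30 0 0 0 0.3" --pt "0 0 30 0 0 0 0.3" --pt "0 0 25 0 0 0 0.3" --pt "0 0 12 0 0 0 0.3" --pt "0 0 0 0 0 0 0" --pt "0 0 0 0 0 0 0" --pt "0 0 0 0 0 0 0" --pt "0 0 0 0 0 0 0"

```text
time: 35.27
ee_pos: [0.3862, -0.3221, 0.064]
eef_rot: [-0.0, 0.682, 0.731, 0.0]
ft_force: [0.8, 2.3, -0.4]
width: 0.11
grip_force: 38.9
```

Request:
apply_moves --pt "0 10 0 0 0 0 0" --pt "0 20 0 0 0 0 0" --pt "0 20 0 0 0 0 0" --pt "0 20 0 0 0 0 0" --pt "0 20 0 0 0 0 0" --pt "0 20 0 0 0 0 0" --pt "0 20 0 0 0 0 0" --pt "0 20 0 0 0 0 0" --pt "0 15 0 0 0 0 0" --pt "0 10 0 0 0 0 0"

```text
time: 36.1
ee_pos: [0.5623, -0.3108, 0.0641]
eef_rot: [0.0, 0.683, 0.731, 0.0]
ft_force: [-1.0, 1.1, 0.6]
width: 0.111
grip_force: 39.5
```

```bash
python3 -c "
from h import *
plan((.5646,-.315,.063),93.7); print(r.state()['ft_force'],r.state()['width'],r.state()['grip_force'])"
```

```text
at [ 0.5623 -0.3108  0.0641] yaw 93.9 tilt [0.0003 0.0001] shift [-4.4  2.   1.1] rows 1.0 turn 0.004 rows 1.0
[-1.0338  1.0942  0.5961] 0.11086360396039392 39.49037969112396
```

Request:
apply_moves --pt "0 2 0 0 0 0 0" --pt "0 1.5 0 0 0 0 0" --pt "0 0 0 0 0 0 0" --pt "0 0 0 0 0 0 0"

```text
time: 36.43
ee_pos: [0.5633, -0.3107, 0.0641]
eef_rot: [-0.0, 0.683, 0.73, 0.0]
ft_force: [1.1, 2.3, -1.3]
width: 0.107
grip_force: 39.6
```

Request:
apply_moves --pt "0 0 0 0 0 0 0.3" --pt "0 0 0 0 0 0 0.3" --pt "0 0 0 0 0 0 0.3" --pt "0 0 -25 0 0 0 0.3" --pt "0 0 -35 0 0 0 0.3" --pt "0 0 -35 0 0 0 0.3" --pt "0 -35 -25 0 0 0 0.3" --pt "-10 -36 0 0 0 0 0.3" --pt "-10 -36 0 0 0 0 0.3" --pt "0 0 0 0 0 0 0.3"

```text
time: 37.27
ee_pos: [0.4531, -0.3391, 0.1842]
eef_rot: [-0.001, 0.684, 0.729, -0.002]
ft_force: [0.1, 0.2, -0.4]
width: 0.3
grip_force: 0.0
```

```bash
sed -i 's/P\[...,0\]<.4)&(V/P[...,0]<.59)\&(V/' d.py; python3 d.py top7; python3 -c "
from h import *
for c in ['top','scene']:
    f=cam(c);P=cloud(f);hsv=cv2.cvtColor(f['pixels'],cv2.COLOR_RGB2HSV)
    if c=='scene': save(f,'scene7')
    m=((hsv[...,0]<6)|(hsv[...,0]>174))&(hsv[...,1]>140)&(P[...,2]>.095)&(P[...,2]<.112)&(abs(P[...,0]-.59)<.05)&(abs(P[...,1]+.08)<.05);print(c,m.sum(),np.median(P[m],0))
    m=(hsv[...,0]>95)&(hsv[...,0]<130)&(hsv[...,1]>110)&(P[...,2]>.05)&(P[...,2]<.083)&(P[...,0]>.62)&(P[...,0]<.75)&(abs(P[...,1]-.067)<.12)
    k,l,st,ce=cv2.connectedComponentsWithStats(m.astype(np.uint8))
    for i in range(1,k):
        if st[i,4]>15: print(c,st[i,4],ce[i],np.percentile(P[l==i],[2,50,98],axis=0).tolist())
"
```

```text
37.3167
orange 236 [186.1356 252.5254] mid [0.5178 0.3879 0.0401] ext [0.0344 0.0369 0.0127]
orange 252 [184.6706 290.4048] mid [0.4318 0.3883 0.0397] ext [0.0341 0.0362 0.013 ]
newdisc 77 [302.0909 181.3766] mid [0.6758 0.1264 0.1056] ext [0.0127 0.0269 0.0709]
newdisc 82 [355.6951 184.8415] mid [0.6696 0.0075 0.1053] ext [0.0129 0.0302 0.0739]
handle 262 [497.2061 234.6221] mid [ 0.5724 -0.3142  0.0659] ext [0.0323 0.1203 0.0102]
top 45 [ 0.5882 -0.076   0.1037]
top 61 [302.7213 182.082 ] [[0.6708390403404441, 0.11081039630530021, 0.06896906095679914], [0.6768748970377492, 0.12417499973467458, 0.07866897475659651], [0.6830081206692954, 0.13989972461623634, 0.08241469892311608]]
top 61 [355.3279 185.6885] [[0.6651323465465175, -0.0075011779830800405, 0.06647132659418467], [0.6702676693305731, 0.007488844944898848, 0.07838853144388436], [0.6768336186133561, 0.020516208086503108, 0.08216071394897581]]
scene 0 [nan nan nan]
scene 169 [283.9467 286.2426] [[0.6786010231702361, 0.10995853980198558, 0.06600985919896774], [0.6969250016337136, 0.1298876857167761, 0.0797334539856227], [0.7136262363214423, 0.14539000875080674, 0.08287795174640729]]
  return _methods._mean(a, axis=axis, dtype=dtype,
  ret = um.true_divide(
```

View pics/scene7.png

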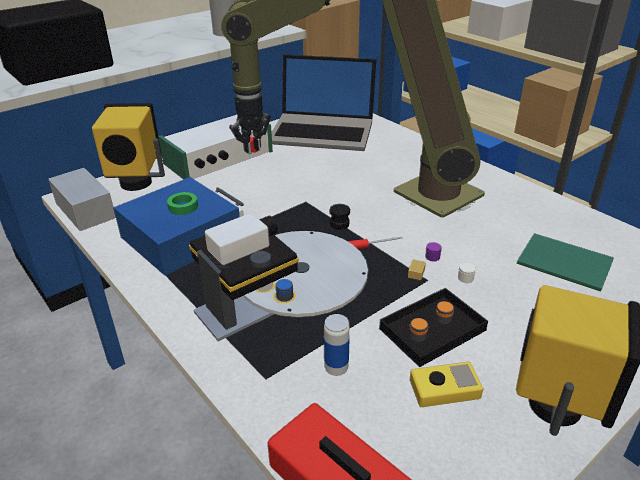

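The drawer is home (handle back at x 0.572) and the disc is at the half turn. One blue sample shows at (284,287), centred, and the tray holds both orange ones at (445,310) and (419,326). The other new sample looks up to 6 mm off its mark, so I take one close look.

Request:
apply_moves --pt "36 2 -2 0 0 0 0.3" --pt "37 2 -2 0 0 0 0.3" --pt "37 2 -2 0 0 0 0.3" --pt "37 2 -2 0 0 0 0.3" --pt "37 2 -2 0 0 0 0.3" --pt "37 2 -2 0 0 0 0.3" --pt "37 2 -2 0 0 0 0.3" --pt "37 2 -2 0 0 0 0.3" --pt "37 2 -2 0 0 0 0.3" --pt "37 2 -2 0 0 0 0.3"

```text
time: 38.25
ee_pos: [0.4556, 0.0341, 0.2036]
eef_rot: [0.0, 0.683, 0.731, 0.001]
ft_force: [0.9, 0.5, 0.1]
width: 0.3
grip_force: 0.0
```

Request:
apply_moves --pt "0 0 0 0 0 0.122 0.3" --pt "0 0 0 0 0 0.122 0.3" --pt "0 0 0 0 0 0.122 0.3" --pt "0 0 0 0 0 0.122 0.3" --pt "0 0 0 0 0 0.122 0.3" --pt "0 0 0 0 0 0.122 0.3" --pt "0 0 0 0 0 0.122 0.3" --pt "0 0 0 0 0 0.122 0.3" --pt "0 0 0 0 0 0.122 0.3" --pt "0 0 0 0 0 0.122 0.3"

```text
time: 39.08
ee_pos: [0.4559, 0.0324, 0.2033]
eef_rot: [-0.0, 0.979, 0.205, 0.0]
ft_force: [0.5, -0.8, -0.0]
width: 0.298
grip_force: 0.0
```

Request:
apply_moves --pt "0 0 0 0 0 0.122 0.3" --pt "0 0 0 0 0 0.122 0.3" --pt "0 0 0 0 0 0.122 0.3" --pt "0 0 0 0 0.12 0 0.3" --pt "0 0 0 0 0.12 0 0.3" --pt "0 0 0 0 0.12 0 0.3" --pt "0 0 0 0 0.12 0 0.3" --pt "0 0 0 0 0 0 0.3"

```text
time: 39.75
ee_pos: [0.446, 0.0327, 0.1986]
eef_rot: [-0.007, 0.972, 0.025, 0.233]
ft_force: [-3.1, 1.4, -2.1]
width: 0.299
grip_force: 0.0
```

```bash
cat > m.py <<'E'
from h import *
import sys
f=cam("wrist"); save(f,sys.argv[1]); P=cloud(f); print(T()[0],T()[1][:,2],"cam",f["o"],"look",f["Rc"][:,2])
hsv=cv2.cvtColor(f['pixels'],cv2.COLOR_RGB2HSV)
A=np.array([.5964,.0672])
def fit(q):
    B=np.c_[2*q,np.ones(len(q))]; s=np.linalg.lstsq(B,(q**2).sum(1),rcond=None)[0]; return s[:2],np.sqrt(s[2]+s[:2]@s[:2])
m=(P[...,0]>.6)&(P[...,0]<.78)&(abs(P[...,1]-.067)<.13)
for nm,mm in [("sample",m&(P[...,2]>.05)&(P[...,2]<.083)),("rim",m&(abs(P[...,2]-.044)<.005)&(hsv[...,0]>12)&(hsv[...,0]<32)&(hsv[...,1]>60))]:
    k,l,st,c=cv2.connectedComponentsWithStats(mm.astype(np.uint8))
    for i in range(1,k):
        if st[i,4]>150:
            q=P[l==i]; w=q if nm=="rim" else q[(q[:,2]<.074)]
            print(nm,st[i,4],c[i],"fit",fit(w[:,:2]) if len(w)>20 else None,"ext",np.percentile(q,[2,98],axis=0).tolist())
E
python3 m.py w11
```

```text
[0.4494 0.0324 0.2004] [ 0.4531  0.0253 -0.8911] cam [0.463  0.0336 0.3454] look [ 0.143   0.0089 -0.9897]
sample 2485 [232.7614  30.128 ] fit (array([0.6905, 0.1258]), np.float64(0.019722359810714768)) ext [[0.6706294156393959, 0.10630712838578647, 0.05139298447403336], [0.7060321209087362, 0.1425789613016001, 0.08038362826406553]]
sample 2436 [370.8247  42.9544] fit (array([0.684, 0.003]), np.float64(0.0197488789669983)) ext [[0.6639726996730965, -0.014674665714680252, 0.05160179893528788], [0.6998922262293972, 0.021832720228790653, 0.08052387555293478]]
rim 665 [307.3353  37.3759] fit (array([0.7057, 0.0615]), np.float64(0.024874946384031302)) ext [[0.679888268352787, 0.03580198870013292, 0.04189673407404002], [0.7312866724168049, 0.08722476354085694, 0.04454464982125182]]
rim 475 [245.0568  57.3305] fit (array([0.6903, 0.1239]), np.float64(0.025009726600613704)) ext [[0.6639677703111646, 0.09772048351443924, 0.0417961777076377], [0.7109019447196481, 0.14983613703176657, 0.04457459248423154]]
rim 472 [368.7818  70.7797] fit (array([0.6838, 0.0012]), np.float64(0.024955692414091)) ext [[0.6576449109007902, -0.024731632444177216, 0.041953094447329545], [0.6960077331431364, 0.027192289399477595, 0.0446070160430503]]
```

View pics/w11.png

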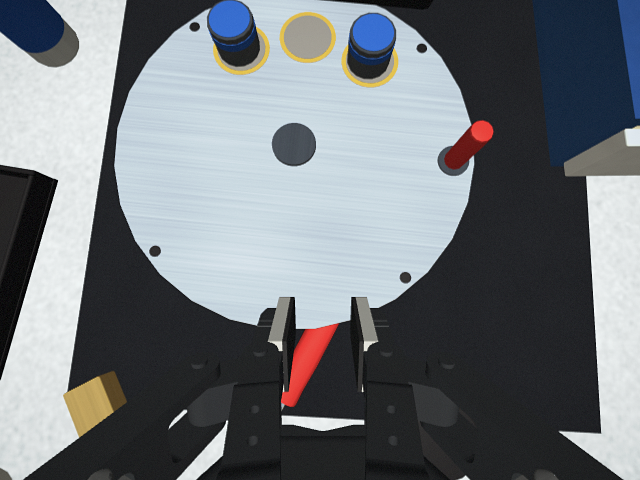

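The view shows both blue samples upright on their marks at (233,35) and (371,45), each within 2 mm of its rim centre. The arm is clear, so I hand in.

```bash
python3 -c "
from plant import r
print(r.sign_off())"
```

```text
the job is handed in; nothing more can be done
None
```

The job is handed in (no verdict was returned): both tested samples are in the tray, both new samples stand within 2 mm of their marks' centres at the hood, the turntable is at the half turn, and the drawer is home.

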